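Two-point calibration of a bench reflectometer

TASK

Calibrate the bench reflectometer: while the reference block still lies on the measuring table with its light-trap pocket down, press the calibrate key (small round, leftmost) fully down and let it up, then likewise the zero key (large round). Next turn the block over and set it down gently, without letting it drop or topple, so that its plain face lies flat on the measuring table between the four corner locators; let go of it, then press the span key (square) and last the store key (long bar, rightmost). Press one key at a time, do not touch calibrate or zero again once the block has been lifted nor span or store before it has been turned, and leave the petri dish, cup and beaker beside the instrument where they are.

Things in the scene. Friction and masses are not known exactly. Their poses are not given: they have to be found in the camera images.
- reflectometer: White bench instrument, fixed, 236 mm deep (x), 216 mm wide (y). Origin under its centre on the bench; +x to its back, +y to its left seen from the keys. Rear half: flat deck, 84 mm high, with the measuring table. Front half: key panel sloping down 15 degrees to the front, a display above one row of four keys.
- measuring_table (a point): Centre of the measuring table's flat top (dark round window), 52 mm behind the instrument's origin, 84 mm above the bench; axes as the instrument's. Four L-shaped steel corner locators, 4.5 mm high, enclose a 70 x 70 mm square; 40 mm in the middle of each side is open. The block may be stood on edge here to change grip.
- reference_block: Loose square aluminium block, 62 x 62 x 26 mm, 0.25 kg. Origin at its centre; its x and y are square to its sides. Its +z side is the plain white ceramic face; its -z side has a round light-trap pocket, 40 mm across and 18 mm deep. At the start it lies on the measuring table, +z up (pocket down). It stands stably on any of its 62 x 26 mm edges.
- cal_key_top (a point): Middle of the top of the calibrate key: round, 17 mm across, leftmost of the row, 80 mm left of the instrument's middle. All key tops stand 7 mm above the panel; z of the point is the panel's normal, tilted 15 degrees towards the front.
- zero_key_top (a point): Middle of the top of the zero key: round, 26 mm across, second from left, 36 mm left of the middle.
- span_key_top (a point): Middle of the top of the span key: square, 24 x 24 mm, third from left, 10 mm right of the middle.
- store_key_top (a point): Middle of the top of the store key: bar, 20 x 44 mm (long along the row), rightmost, 70 mm right of the middle.
- cal_key (a joint): Spring key; 0 is up, up to 0.005 m is down; it counts as pressed beyond 0.0035 m. 1.5 N at first touch, 4.5 N at the bottom. It springs back when released.
- zero_key (a joint): Spring key; 0 is up, up to 0.005 m is down; it counts as pressed beyond 0.0035 m. 1.5 N at first touch, 4.5 N at the bottom. It springs back when released.
- span_key (a joint): Spring key; 0 is up, up to 0.005 m is down; it counts as pressed beyond 0.0035 m. 1.5 N at first touch, 4.5 N at the bottom. It springs back when released.
- store_key (a joint): Spring key; 0 is up, up to 0.005 m is down; it counts as pressed beyond 0.0035 m. 1.5 N at first touch, 4.5 N at the bottom. It springs back when released.
- petri_dish: Closed petri dish, 62 mm across, 14 mm high, to the right of the instrument; origin under its centre. Bystander.
- sample_cup: White capped sample cup, 51 mm across, 64 mm high, to the left of the instrument; origin under its centre. Bystander.
- beaker: Small clear beaker, 64 mm across, 76 mm high, to the right behind the petri dish; origin under its centre. Bystander.
There are look-alikes about, which are no part of the job. Several things have the shape of the reference_block; the one meant has the colours described above.

How it is judged:
By the outcome, as a careful person would: the job done as asked, in the order asked, and still so for the second after the job is handed in, with the robot touching nothing.
It also fails if it takes over 72 s, if anything falls off the work surface, if the arm or the gripper's body presses on something with over 40 N, if the wrist force passes 120 N, or if a joint passes its speed limit or range.

ROBOT

A 6-joint arm with a two-finger parallel gripper is mounted at the origin on a cart in front of the work surface, level with it; the furniture and walls round the work are solid. World frame = base frame: x ahead of the robot, y to its left, z up, the work surface at z = 0. Lengths are in m, angles in degrees, forces in N, time in s.
With the tool pointing down it reaches from about 0.225 to 0.875 m from the base axis. Payload 3.4 kg.
Tool frame: the origin (TCP) lies on the centre line of the jaws, within the pads' length; the fingertips stand 17 mm ahead of it and the grasp point (between the pads) lies 2 mm behind it; z points along the fingers, y is the line along which they close (so a half turn about z gives the same grasp; the last joint's range is limited). The gripper opens to 85 mm and grips with 20 to 120 N. Pads are 22 mm wide; open, the fingers measure 114 mm over their backs; the gripper's body (76 mm by 85 mm) begins 54 mm behind the grasp point. The pads swing forward as they close: fully open they stand 13 mm farther back than shut.
Start: joints at [69.614, 15.808, 86.224, -0, 77.962, -6.933], TCP at [0.134, 0.559, 0.248] pointing down, gripper open.
Joint ranges: [-165.64, 165.64], [-43.16, 119.46], [12.63, 154.43], [-67.54, 247.53], [6.08, 155.33], [-154.97, 154.97]. Speed limits (degrees/s): [147.25, 147.25, 180, 180, 180, 180].

INTERFACE

Orientations are given as [roll, pitch, yaw] about the fixed x, y, z axes, in that order (R = Rz(yaw) Ry(pitch) Rx(roll)).
In Python, from plant import bot gives the robot as it stands.
- The arm moves only by the tool apply_moves, never from a script. Its argument "increments" is a list of rows, each a list of 5 numbers: the opening, from 0 (shut) to 1 (fully open), then the shift along the tool's x, y, z normalised to -1 to 1, where 1 is 0.5 m, then the turn about the tool's z normalised to -1 to 1, where 1 is 1.5 rad. In form: [[hand, dx, dy, dz, turn], ...]. A call has 1 to 10 rows; each row is the pose to reach, as a shift and turn from the pose commanded when the call began, along the tool's axes at that moment; what a row does not reach only later rows make up. A row lasts 1/12 s, in which the tool goes at most 41.7 mm and 7.16 degrees, less where a joint would pass 70% of its speed; a pose out of reach is approached as far as the arm can. A call with a number of a shift or a turn outside -1 to 1 is refused whole. A call with a gripper value outside its range is refused whole. The fingers move at their own pace and stop on an object; "force" is the grip in N (left out, the last holds). Time passes only in rows, so rows that repeat a pose let the fingers close. It gives the time, the measured TCP pose, the force, the opening and the grip force at its end, in the units of the state.
- bot.sense(): the state, without advancing time (a new reading comes with each control period).
- bot.grab_frame(name): name is "scene" or "top"; returns a dict with "color" (400x640x3 uint8, blue, green, red), "depth" (400x640 float32, m along the optical axis (not along the pixel's ray), 0 where there is no reading), "fx", "fy", "cx", "cy" (pixels), "xyz" and "rotation" of the camera in the world. Camera axes: x right, y down, z forward; pixel columns grow to the right and rows downward; lengths in m; the calibration is good to about 2 mm. A picture is of the moment at which its call begins.
- bot.job_done(): hands the job in; it is judged then, once.
Trained networks look in the newest picture that a camera, given by its name, has taken for a name from the list of things; names that differ only in an ending like _2 or _b are one class to them, and where a whole thing is asked for, a point or a joint stands for the part that bears it (a point fixed in the world has none). Each returns a list of dicts, best first, with "conf" (0 to 1); they miss things now and then, are a little off and sometimes report something else, mostly with a low value. They report only what shows in the picture. A call takes as long as a camera call. They do not tell look-alikes from the thing itself.
- bot.boxes_of(camera, target): "at" ([column, row] as shares, 0 to 1, of the picture: columns of its width, rows of its height, amid what is visible of it).
- bot.cut_out(camera, target): "mask" (400x640 bool, what is visible of it) and "at" ([column, row] as shares, 0 to 1, of the picture: columns of its width, rows of its height, amid what is visible of it).
- bot.place_of(camera, target): "at" ([column, row] as shares, 0 to 1, of the picture: columns of its width, rows of its height: a listed point, or the origin of a listed thing).
The state is a dict: "time_s": time; "qpos": joint angles; "qd": joint speeds; "joint_efforts": joint torques, N m; "tcp_pos": TCP position; "orientation": TCP orientation; "force": force on the tool from outside, world axes, zero at the start; "torque": the same for the moment, N m; "opening": opening from 0.0 (shut) to 1.0 (fully open); "gripper_force": force on a finger pad.
Only numpy, scipy, OpenCV 4.12 (cv2) and the standard library are available. Lean on these libraries where they do the work, as an engineer would, in place of code of your own. Each camera call takes 0.05 s, during which the arm holds its last target. There are 200 camera calls.

## Working session

There is one attempt and no reset: what is moved stays moved. The work goes in short steps, Python scripts to look and compute and a tool call to move; the robot and the scene stay as the last step left them, time stands still between calls to the robot, and variables do not carry over. Pictures are saved under pics/ and viewed, at most 10 in all, crops included, and the job is handed in when it is done.

Besides the shell and the picture viewer there is one more tool, called after "Request:" as a command line: name --pt "numbers of a row" for each row, then --argument value for the rest. apply_moves: Moves the arm, as the interface text tells. Scaled input: -1 to 1 covers 0.5 m each way for a shift and 1.5 rad each way for a turn. Its arguments: {"type":"object","properties":{"increments":{"type":"array","items":{"type":"array","items":{"type":"number","minimum":-1,"maximum":1}}},"force":{"type":"number"}},"required":["increments"]}

```bash
ls; mkdir -p pics; cat > h.py <<'E'
import numpy as np, cv2
from plant import bot
def px2w(f,u,v,d=None):
    u,v=float(u),float(v)
    if d is None: d=float(np.median(f["depth"][int(v)-1:int(v)+2,int(u)-1:int(u)+2]))
    p=np.array([(u-f["cx"])/f["fx"]*d,(v-f["cy"])/f["fy"]*d,d])
    return np.array(f["xyz"])+R(f)@p
def R(f):
    r=np.array(f["rotation"],float)
    if r.shape==(3,3): return r
    from scipy.spatial.transform import Rotation as Ro
    return Ro.from_euler('xyz',r,degrees=True).as_matrix()
def onz(f,u,v,z):
    d=R(f)@np.array([(u-f["cx"])/f["fx"],(v-f["cy"])/f["fy"],1]); o=np.array(f["xyz"])
    return o+d*(z-o[2])/d[2]
E
python3 - <<'E'
from h import *
np.set_printoptions(precision=4,suppress=True)
for c in ("scene","top"):
    f=bot.grab_frame(c); cv2.imwrite(f"pics/{c}0.png",f["color"])
    print(c,f["xyz"],np.array(f["rotation"]).tolist(),f["fx"])
    for t in ["reflectometer","measuring_table","reference_block","cal_key_top","zero_key_top","span_key_top","store_key_top","petri_dish","sample_cup","beaker"]:
        for r in bot.place_of(c,t)[:3]:
            u,v=r["at"][0]*640,r["at"][1]*400
            print(t,round(r["conf"],2),round(u,1),round(v,1),px2w(f,u,v))
E
```

```text
pics
scene [-0.2959 -0.5877  0.6867] [-121.57267722603845, 0.12296202121933758, -56.0538286636944] 466.7590405276532
reflectometer 0.68 316.3 219.6 [ 0.4598 -0.0579  0.0641]
measuring_table 0.78 330.4 188.7 [ 0.5568 -0.0343  0.0948]
reference_block 0.9 208.4 226.2 [0.3316 0.1779 0.028 ]
reference_block 0.68 332.4 182.2 [ 0.5618 -0.0371  0.1121]
reference_block 0.58 346.1 279.2 [ 0.3556 -0.2062  0.0262]
cal_key_top 0.54 269.2 201.5 [0.4632 0.09   0.0622]
zero_key_top 0.46 281.4 208.9 [0.4496 0.0396 0.0652]
span_key_top 0.46 295.6 215.9 [ 0.4439 -0.0084  0.0652]
store_key_top 0.48 313.8 224.9 [ 0.4379 -0.066   0.0645]
petri_dish 0.93 371.2 251.5 [ 0.4831 -0.1969  0.0135]
petri_dish 0.2 333.6 189.0 [ 0.5571 -0.0437  0.0967]
sample_cup 0.54 290.8 191.0 [0.5152 0.0598 0.0776]
beaker 0.57 404.4 230.4 [ 0.6089 -0.2222  0.0096]
top [ 0.4034 -0.0255  1.2236] [-173.90971722578945, -0.36953988780315034, -91.74518297931021] 504.0689933061389
reflectometer 0.95 304.4 205.5 [ 0.5265 -0.0158  0.0823]
measuring_table 0.92 306.4 175.0 [ 0.5922 -0.0224  0.1089]
reference_block 0.9 380.8 272.2 [ 0.369  -0.1912  0.024 ]
reference_block 0.68 220.3 285.9 [0.3487 0.1876 0.0245]
reference_block 0.56 303.3 174.2 [ 0.5939 -0.0156  0.1106]
cal_key_top 0.54 265.8 244.1 [0.4424 0.076  0.0566]
zero_key_top 0.6 287.6 244.7 [0.4392 0.0254 0.063 ]
span_key_top 0.59 378.0 219.0 [ 0.496  -0.1917  0.0127]
span_key_top 0.46 304.1 240.1 [ 0.4486 -0.0128  0.065 ]
store_key_top 0.7 329.5 243.1 [ 0.44   -0.0708  0.0637]
petri_dish 0.97 376.6 219.1 [ 0.4959 -0.1882  0.0134]
sample_cup 0.71 239.6 170.7 [0.6145 0.1328 0.0639]
beaker 0.64 382.0 164.4 [ 0.6316 -0.2093 -0.0001]
```

```bash
python3 - <<'E'
import cv2
a=cv2.imread('pics/scene0.png')[130:330,180:440]; cv2.imwrite('pics/s1.png',cv2.resize(a,(780,600),interpolation=cv2.INTER_CUBIC))
a=cv2.imread('pics/top0.png')[130:310,190:430]; cv2.imwrite('pics/t1.png',cv2.resize(a,(800,600),interpolation=cv2.INTER_CUBIC))
E
```

```text
(no output)
```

View pics/s1.png

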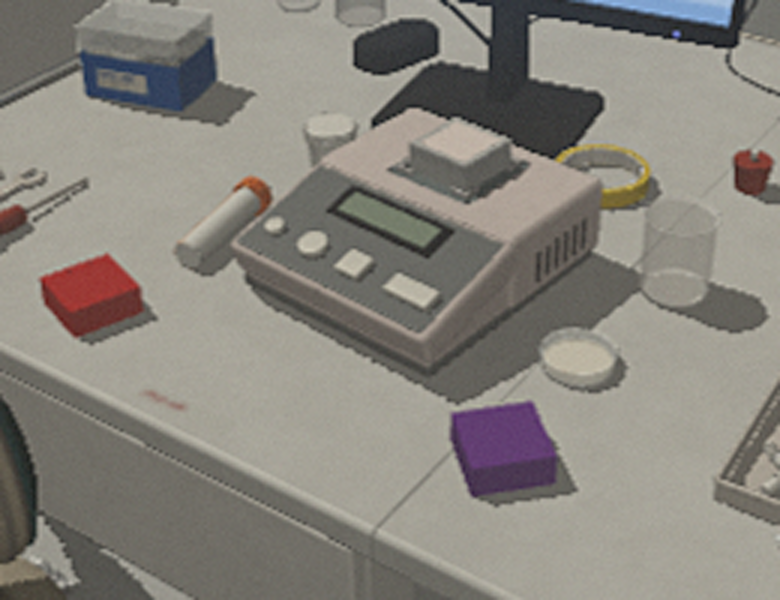

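View pics/t1.png

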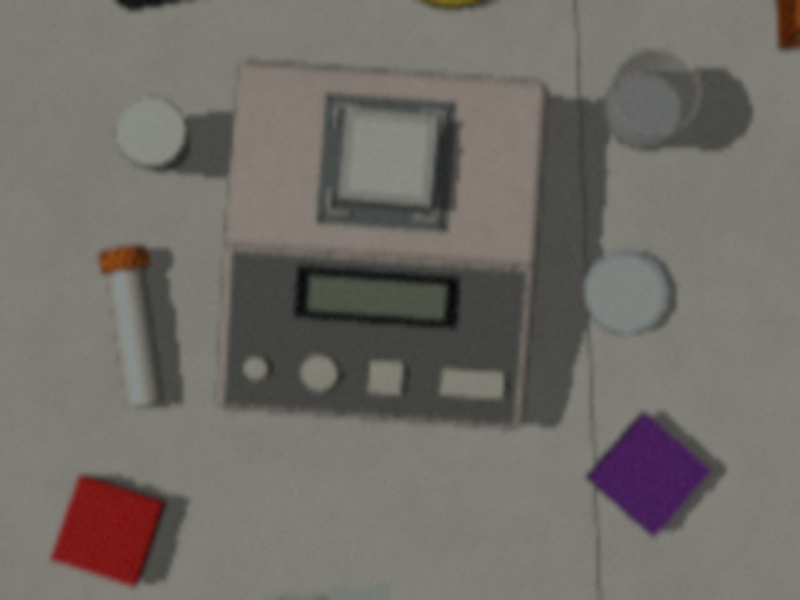

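```bash
python3 - <<'E'
from h import *
np.set_printoptions(precision=4,suppress=True)
f=bot.grab_frame("top")
k=np.array([[266.5,240.4],[285.7,241.6],[305.8,243.4],[331.6,245.2]])
for u,v in k: print('key',px2w(f,u,v))
P=np.array([onz(f,u,v,0.064) for u,v in k]); ly=np.array([80,36,-10,-70])/1e3
A=np.polyfit(ly,P[:,0],1),np.polyfit(ly,P[:,1],1); print('row fit x,y',A,np.degrees(np.arctan2(-A[0][0],A[1][0])))
for v in range(205,262,4): print(v,px2w(f,275,v))
# block top: bright mask
d=f["depth"]; g=np.zeros((400,640),np.uint8)
pts=np.argwhere(d[140:215,270:345]>0)+[140,270]
W=np.array([px2w(f,c,r,d[r,c]) for r,c in pts])
m=W[:,2]>0.100; g[pts[m][:,0],pts[m][:,1]]=1
rc=cv2.minAreaRect((W[m][:,:2]*1000).astype(np.float32)); print('block',rc,np.median(W[m][:,2]),m.sum(),W[m].mean(0))
# deck 
pts=np.argwhere(d[130:275,240:370]>0)+[130,240]
W=np.array([px2w(f,c,r,d[r,c]) for r,c in pts]); m=(W[:,2]>0.03)
rc=cv2.minAreaRect((W[m][:,:2]*1000).astype(np.float32)); print('instr',rc)
m=(W[:,2]>0.075)&(W[:,2]<.09);print('deck z',np.median(W[m][:,2]))
E
```

```text
key [0.4505 0.0734 0.0657]
key [0.4465 0.0296 0.0632]
key [ 0.4409 -0.0164  0.0641]
key [ 0.435  -0.0754  0.0652]
row fit x,y (array([0.1049, 0.4423]), array([ 0.9938, -0.0061])) -6.022967680872698
205 [0.5301 0.0513 0.078 ]
209 [0.5211 0.0516 0.0769]
213 [0.5121 0.0519 0.0745]
217 [0.5032 0.0524 0.0712]
221 [0.4941 0.0527 0.0699]
225 [0.4851 0.053  0.0676]
229 [0.476  0.0533 0.0662]
233 [0.467  0.0537 0.0631]
237 [0.458  0.0542 0.0596]
241 [0.4488 0.0545 0.0576]
245 [0.4397 0.0549 0.0546]
249 [0.4305 0.0553 0.053 ]
253 [0.4215 0.0562 0.0422]
257 [ 0.4125  0.0594 -0.0002]
261 [ 0.4029  0.0596 -0.0009]
block ((589.1007080078125, -21.4803466796875), (61.93980026245117, 62.88284683227539), 82.99681854248047) 0.10930873491033832 773 [ 0.5885 -0.0215  0.1093]
instr ((538.1048583984375, 9.19366455078125), (264.212158203125, 242.0079803466797), 84.30491638183594)
deck z 0.08256388517987401
```

```bash
cat >> h.py <<'E'
from scipy.spatial.transform import Rotation as Ro
np.set_printoptions(precision=4,suppress=True)
Y=np.radians(-6.0); X_=np.array([np.cos(Y),np.sin(Y)]); Y_=np.array([-np.sin(Y),np.cos(Y)])
K0=np.array([0.4423,-0.0061])      # key row middle
T0=np.array([0.5885,-0.0215])      # block / table centre
def inst(base,dx,dy): return base+dx*X_+dy*Y_
def inc(xyz,yaw=None):
    s=bot.sense(); M=Ro.from_euler('xyz',s["orientation"],degrees=True).as_matrix()
    d=M.T@(np.array(xyz)-s["tcp_pos"])/0.5
    w=np.degrees(np.arctan2(M[1,0],M[0,0]))
    t=None if yaw is None else -((yaw-w+180)%360-180)/np.degrees(1.5)
    print('inc',np.round(d,4),'turn',t,'yaw now',w)
E
python3 - <<'E'
from h import *
print(bot.sense())
p=inst(K0,-.006,.080); print(p)
inc([*p,0.12],-6); inc([*p,.12],174); inc([*p,.248])
E
```

```text
{'time_s': 1.15, 'qpos': array([69.614 , 15.8077, 86.2247, -0.    , 77.9633, -6.9321]), 'qd': array([-0.0955,  0.0185, -0.07  ,  0.0265, -0.1183, -0.0084]), 'joint_efforts': array([ -0.0004, -41.6663, -24.6098,  -0.    ,   0.0003,   0.    ]), 'tcp_pos': array([0.1338, 0.5592, 0.2483]), 'orientation': array([179.9958,   0.0005, 166.5461]), 'force': array([-0.2995, -0.0297,  0.0187]), 'torque': array([0.0002, 0.0186, 0.025 ]), 'gripper_force': 0.0, 'opening': 0.9959429680726041}
[0.4447 0.0741]
inc [-0.8305 -0.799   0.2566] turn 2.007665092433468 yaw now 166.54610470827004
inc [-0.8305 -0.799   0.2566] turn -0.08673000995972742 yaw now 166.54610470827004
inc [-0.8305 -0.799   0.0006] turn None yaw now 166.54610470827004
```

Request:
apply_moves --pt "0 -0.83 -0.8 0 -0.087" --pt "0 -0.83 -0.8 0 -0.087" --pt "0 -0.83 -0.8 0 -0.087" --pt "0 -0.83 -0.8 0 -0.087" --pt "0 -0.83 -0.8 0 -0.087" --pt "0 -0.83 -0.8 0 -0.087" --pt "0 -0.83 -0.8 0 -0.087" --pt "0 -0.83 -0.8 0 -0.087" --pt "0 -0.83 -0.8 0 -0.087" --pt "0 -0.83 -0.8 0 -0.087"

```text
time_s: 1.98
tcp_pos: [0.3585, 0.207, 0.2487]
orientation: [180.0, 0.1, 174.0]
force: [1.2, 0.8, 0.4]
opening: -0.003
gripper_force: 0.0
```

```bash
python3 - <<'E'
from h import *
p=inst(K0,-.006,.080)
inc([*p,0.12],174);print(bot.sense()["opening"])
E
```

```text
inc [-0.1987 -0.2466  0.2574] turn 0.0004692966059471384 yaw now 174.04033307229088
-0.0027492426768503963
```

Request:
apply_moves --pt "0 -0.19 -0.235 0.1 0" --pt "0 -0.19 -0.235 0.2 0" --pt "0 -0.19 -0.235 0.24 0" --pt "0 -0.19 -0.235 0.257 0" --pt "0 -0.19 -0.235 0.257 0" --pt "0 -0.19 -0.235 0.257 0" --pt "0 -0.19 -0.235 0.257 0" --pt "0 -0.19 -0.235 0.257 0"

```text
time_s: 2.65
tcp_pos: [0.4404, 0.0824, 0.1204]
orientation: [180.0, 0.0, 174.0]
force: [0.6, 0.4, 0.5]
opening: 0.004
gripper_force: 0.0
```

```bash
python3 - <<'E'
from h import *
p=inst(K0,-.006,.080)
inc([*p,0.09],174)
f=bot.grab_frame("scene"); cv2.imwrite("pics/s2.png",cv2.resize(f["color"][130:280,220:420],(800,600),interpolation=cv2.INTER_CUBIC))
E
```

```text
inc [-0.0104 -0.0157  0.0607] turn -5.689167690426703e-05 yaw now 173.99511052053595
```

View pics/s2.png

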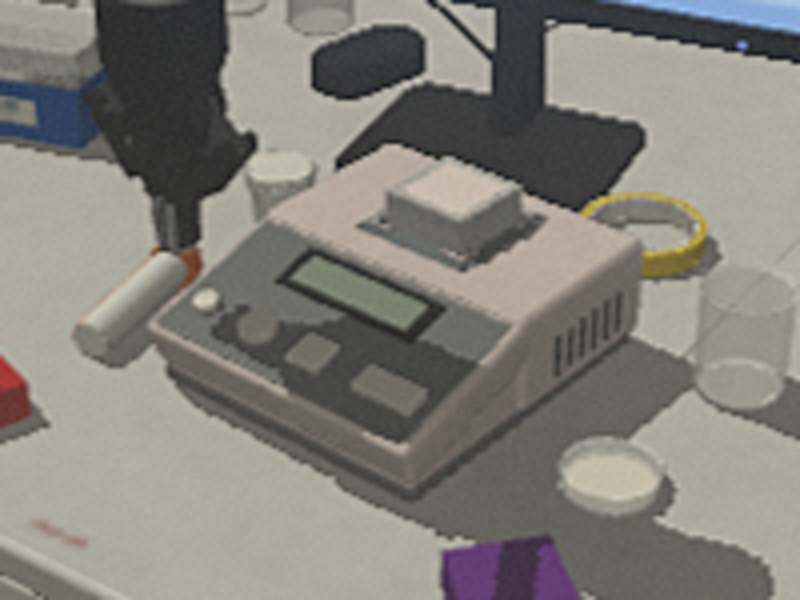

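Request:
apply_moves --pt "0 -0.01 -0.0155 0 0" --pt "0 -0.01 -0.0155 0.03 0" --pt "0 -0.01 -0.0155 0.06 0" --pt "0 -0.01 -0.0155 0.07 0" --pt "0 -0.01 -0.0155 0.078 0" --pt "0 -0.01 -0.0155 0.078 0"

```text
time_s: 3.2
tcp_pos: [0.4445, 0.0741, 0.0812]
orientation: [180.0, 0.0, 174.1]
force: [-1.9, -0.1, 2.2]
opening: 0.004
gripper_force: 1.1
```

Request:
apply_moves --pt "0 0 0 0.003 0" --pt "0 0 0 0.005 0" --pt "0 0 0 0.005 0"

```text
time_s: 3.45
tcp_pos: [0.445, 0.074, 0.079]
orientation: [180.0, 0.1, 174.0]
force: [-0.0, 0.0, 3.9]
opening: -0.002
gripper_force: 1.8
```

Request:
apply_moves --pt "0 0 0 0.003 0" --pt "0 0 0 0.005 0" --pt "0 0 0 0.005 0"

```text
time_s: 3.7
tcp_pos: [0.4455, 0.074, 0.0772]
orientation: [180.0, 0.2, 174.0]
force: [-2.4, 0.5, 13.0]
opening: 0.001
gripper_force: 6.4
```

Request:
apply_moves --pt "0 0 0 -0.044 0" --pt "0 0 -0.002 -0.044 0" --pt "0 0 -0.088 -0.044 0" --pt "0 0 -0.088 -0.044 0" --pt "0 0 -0.088 -0.044 0" --pt "0 0 -0.088 -0.02 0" --pt "0 0 -0.088 -0.01 0" --pt "0 0 -0.088 -0.004 0" --pt "0 0 -0.088 -0.002 0" --pt "0 0 -0.088 -0.002 0"

```text
time_s: 4.53
tcp_pos: [0.4401, 0.0303, 0.0772]
orientation: [-180.0, 0.0, 174.1]
force: [-1.9, -1.5, 6.5]
opening: 0.004
gripper_force: 3.1
```

Request:
apply_moves --pt "0 0 0 0.002 0" --pt "0 0 0 0.002 0" --pt "0 0 0 -0.04 0" --pt "0.5 0 0 -0.12 0" --pt "1 -0.05 0 -0.2 0" --pt "1 -0.2 -0.1 -0.2 0" --pt "1 -0.33 -0.1 -0.2 0" --pt "1 -0.33 -0.1 -0.2 0" --pt "1 -0.33 -0.1 -0.2 0" --pt "1 -0.33 -0.1 -0.2 0"

```text
time_s: 5.37
tcp_pos: [0.6046, -0.0387, 0.1761]
orientation: [-180.0, 0.3, 174.0]
force: [0.1, 0.2, 0.2]
opening: 0.972
gripper_force: 0.0
```

```bash
python3 - <<'E'
from h import *
inc([*inst(T0,0,0),0.098],174); print(inst(T0,0,0))
def cloud(c):
    f=bot.grab_frame(c); cv2.imwrite(f"pics/{c}3.png",f["color"])
    v,u=np.mgrid[0:400,0:640]; d=f["depth"]
    p=np.stack([(u-f["cx"])/f["fx"]*d,(v-f["cy"])/f["fy"]*d,d],-1)@R(f).T+np.array(f["xyz"])
    return p[d>0]
W=cloud("scene")
# max height in 3cm cells behind instrument (instrument frame rel table)
q=W[:,:2]-T0; a=q@X_; b=q@Y_
for x0 in np.arange(.03,.3,.03):
    print(round(x0,2),[ (round(float(np.percentile(W[m,2],98)),3) if (m:=(a>=x0)&(a<x0+.03)&(b>=y0)&(b<y0+.04)).sum()>3 else None) for y0 in np.arange(-.16,.16,.04)])
E
```

```text
inc [0.0365 0.0309 0.1561] turn -0.0002343628773010448 yaw now 173.97985799438416
[ 0.5885 -0.0215]
0.03 [0.076, 0.523, 0.531, 0.334, 0.222, 0.256, 0.087, 0.065]
0.06 [0.077, 0.084, 0.086, 0.085, None, None, None, None]
0.09 [0.003, 0.004, 0.003, None, None, None, None, None]
0.12 [None, 0.004, 0.021, None, None, None, None, None]
0.15 [None, 0.003, 0.021, None, 0.021, 0.014, None, 0.174]
0.18 [0.002, 0.005, 0.021, 0.021, 0.169, 0.207, 0.15, 0.014]
0.21 [0.004, 0.168, 0.199, 0.232, 0.269, 0.306, 0.336, 0.098]
0.24 [0.157, 0.261, 0.298, 0.337, 0.373, 0.412, 0.425, 0.101]
0.27 [0.035, 0.361, 0.401, 0.432, 0.438, 0.439, 0.438, 0.075]
0.3 [0.004, 0.437, 0.438, 0.439, 0.005, 0.013, 0.014, 0.011]
```

Request:
apply_moves --pt "1 0.03 0.031 0 0" --pt "1 0.03 0.031 0 0" --pt "1 0.03 0.031 0.05 0" --pt "1 0.03 0.031 0.06 0" --pt "1 0.03 0.031 0.06 0"

```text
time_s: 5.83
tcp_pos: [0.5826, -0.0189, 0.1449]
orientation: [180.0, -0.3, 174.1]
force: [-0.6, 0.9, 0.5]
opening: 0.997
gripper_force: 0.0
```

```bash
python3 - <<'E'
from h import *
inc([*inst(T0,0.003,0),0.096],174)
a=bot.grab_frame("scene")["color"][120:240,270:430]; cv2.imwrite("pics/s4.png",cv2.resize(a,(800,600),interpolation=cv2.INTER_CUBIC))
E
```

```text
inc [-0.0189 -0.0041  0.0976] turn 0.000907841284675295 yaw now 174.07802321111944
```

View pics/s4.png

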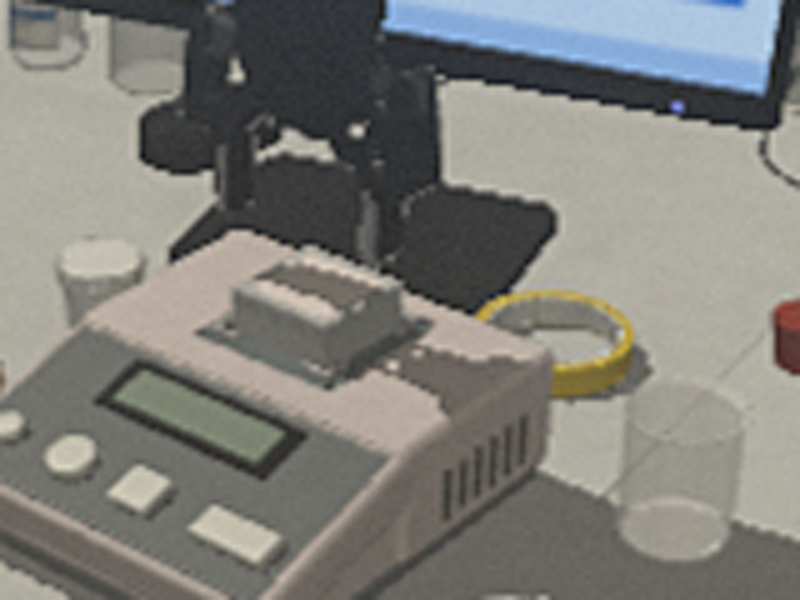

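Request:
apply_moves --pt "1 -0.019 -0.004 0.03 0" --pt "1 -0.019 -0.004 0.08 0" --pt "1 -0.019 -0.004 0.097 0" --pt "1 -0.019 -0.004 0.097 0" --pt "0.6 -0.019 -0.004 0.097 0" --pt "0.6 -0.019 -0.004 0.097 0" --pt "0.6 -0.019 -0.004 0.097 0" --pt "0.6 -0.019 -0.004 0.097 0" --pt "0.6 -0.019 -0.004 0.097 0" --force 40

```text
time_s: 6.63
tcp_pos: [0.5956, -0.0231, 0.0999]
orientation: [-180.0, 0.2, 174.0]
force: [-0.7, -0.7, 5.9]
opening: 0.719
gripper_force: 45.8
```

Request:
apply_moves --pt "0.6 0 0 -0.02 0" --pt "0.6 0 0 -0.05 0" --pt "0.6 0 0 -0.05 0" --pt "0.6 0 0 -0.05 0" --pt "0.6 -0.05 0 -0.05 0" --pt "0.6 -0.1 0 -0.05 0" --pt "0.6 -0.15 0 -0.05 0" --pt "0.6 -0.166 0 -0.05 0" --pt "0.6 -0.166 0 -0.05 0" --pt "0.6 -0.166 0 -0.05 0"

```text
time_s: 7.47
tcp_pos: [0.6758, -0.0313, 0.1218]
orientation: [180.0, -0.2, 174.0]
force: [-0.5, -0.3, -3.1]
opening: 0.718
gripper_force: 45.0
```

```bash
python3 - <<'E'
from h import *
s=bot.sense();q=s["tcp_pos"][:2]-T0;print(q@X_,q@Y_,s["tcp_pos"],s["force"],s["torque"])
inc([*inst(T0,0.09,0),0.120],174)
a=bot.grab_frame("scene")["color"][120:240,270:430]; cv2.imwrite("pics/s5.png",cv2.resize(a,(800,600),interpolation=cv2.INTER_CUBIC))
E
```

```text
0.0878714024774737 -0.0006452124740086403 [ 0.6758 -0.0313  0.1218] [-0.4993 -0.3267 -3.0704] [ 0.0465  0.0094 -0.0375]
inc [-0.0043  0.0013  0.0036] turn 0.0002513650646684626 yaw now 174.0216032359838
```

View pics/s5.png

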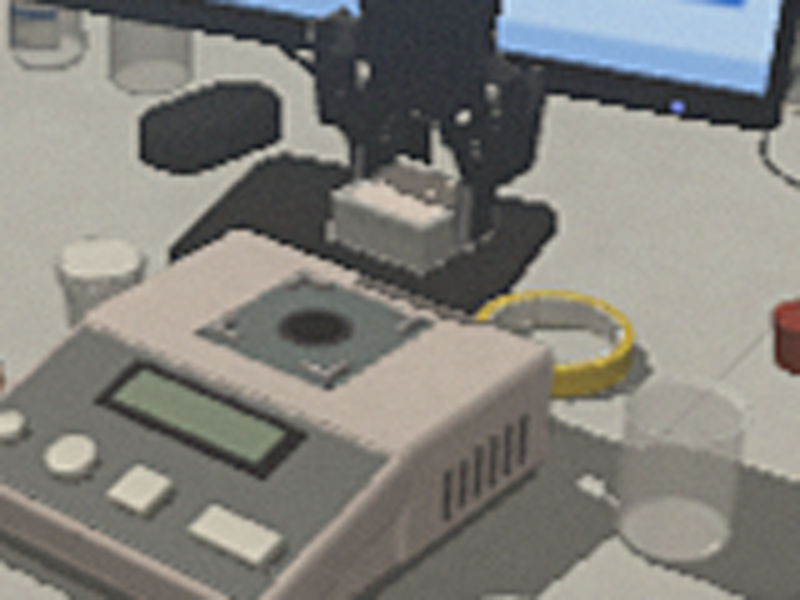

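Request:
apply_moves --pt "0.6 0 0 0.02 0" --pt "0.6 0 0 0.036 0" --pt "0.6 0 0 0.044 0" --pt "0.6 -0.002 0 0.048 0" --pt "0.6 -0.004 0 0.052 0" --pt "0.6 -0.005 0 0.056 0" --pt "0.6 -0.006 0 0.06 0" --pt "0.6 -0.006 0 0.06 0" --force 20

```text
time_s: 8.18
tcp_pos: [0.679, -0.0314, 0.096]
orientation: [180.0, -0.0, 174.0]
force: [-4.9, 1.0, 11.9]
opening: 0.717
gripper_force: 47.3
```

```bash
python3 - <<'E'
from h import *
s=bot.sense();q=s["tcp_pos"][:2]-T0;print(q@X_,q@Y_,s["tcp_pos"],s["force"],s["torque"])
a=bot.grab_frame("scene")["color"][120:240,270:430]; cv2.imwrite("pics/s6.png",cv2.resize(a,(800,600),interpolation=cv2.INTER_CUBIC))
E
```

```text
0.09102695245609874 -0.00042212347770483505 [ 0.679  -0.0314  0.096 ] [-4.8794  0.9592 11.9379] [ 0.2138  1.0771 -0.0472]
```

View pics/s6.png

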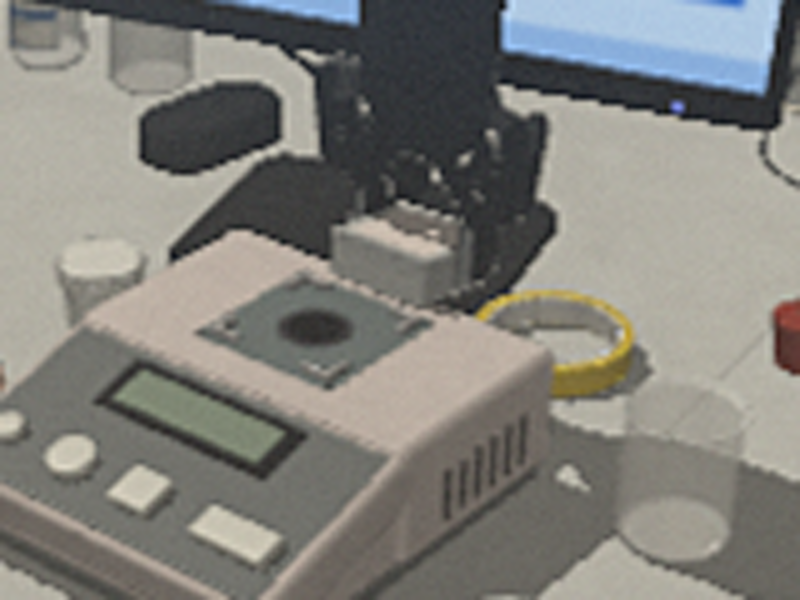

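Request:
apply_moves --pt "0.65 0 0 0.004 0" --pt "0.65 -0.001 0 0.008 0" --pt "0.65 -0.001 0 0.012 0" --pt "0.65 -0.001 0 0.016 0" --pt "0.65 -0.001 0 0.016 0" --force 20

```text
time_s: 8.65
tcp_pos: [0.6829, -0.0318, 0.0896]
orientation: [180.0, 0.4, 174.0]
force: [-1.0, 0.9, 14.0]
opening: 0.716
gripper_force: 50.0
```

```bash
cat >> h.py <<'E'
def tilt(save=None,c="scene"):
    s=bot.sense();q=s["tcp_pos"][:2]-T0
    print('x\'',q@X_,"y'",q@Y_,'z',s["tcp_pos"][2],'F',s["force"],'grip',s["gripper_force"],s["opening"],s["time_s"])
    f=bot.grab_frame(c)
    if save: cv2.imwrite(save,f["color"])
    v,u=np.mgrid[0:400,0:640]; d=f["depth"]
    p=np.stack([(u-f["cx"])/f["fx"]*d,(v-f["cy"])/f["fy"]*d,d],-1)@R(f).T+np.array(f["xyz"])
    q=p[...,:2]-T0; a=(q@X_)*1e3; b=(q@Y_)*1e3; z=p[...,2]*1e3
    return f,a,b,z
def prof(a,b,z,s,z0=87,z1=170,w=22):
    "side profile of what lies near the tool within |y|<w: z vs x"
    t=s["tcp_pos"][:2]-T0; cx=t@X_*1e3; cy=t@Y_*1e3
    m=(abs(b-cy)<w)&(abs(a-cx)<60)&(z>z0)&(z<z1)
    A,Z=a[m],z[m]
    for x in range(int(cx)-56,int(cx)+56,6):
        k=(A>=x)&(A<x+6)
        if k.sum()>2: print(x-int(cx)+3,k.sum(),np.round(np.percentile(Z[k],[5,50,95]),1))
E
python3 - <<'E'
from h import *
f,a,b,z=tilt(); prof(a,b,z,bot.sense(),60,150)
E
```

```text
x' 0.09493402473942693 y' -0.00041388868397099 z 0.08960051163563063 F [-1.0259  0.8802 14.041 ] grip 49.976336136460304 0.7161606333827499 8.65
-53 19 [84.2 85.7 87.4]
-47 25 [84.4 86.6 96.5]
-41 87 [ 84.9  96.7 106.5]
-35 66 [ 85.  108.7 114.4]
-29 14 [109.7 113.2 113.9]
-23 8 [110.5 111.1 113. ]
-17 10 [108.3 109.8 148.2]
-11 18 [106.5 144.8 149.3]
-5 14 [104.8 106.1 149.1]
1 8 [102.4 103.5 104.8]
7 7 [100.5 101.9 103.1]
13 8 [ 99.3  99.7 130.6]
19 5 [96.3 97.  98.4]
```

Request:
apply_moves --pt "0.65 0.001 0 0.007 0" --pt "0.65 0.003 0 0.014 0" --pt "0.65 0.0055 0 0.0214 0" --pt "0.65 0.0085 0 0.028 0" --pt "0.65 0.0115 0 0.035 0" --pt "0.65 0.0146 0 0.041 0" --pt "0.65 0.0146 0 0.041 0"

```text
time_s: 9.28
tcp_pos: [0.6843, -0.032, 0.0728]
orientation: [180.0, 1.6, 174.0]
force: [12.1, 1.2, 17.3]
opening: 0.713
gripper_force: 64.6
```

```bash
python3 - <<'E'
from h import *
f,a,b,z=tilt("pics/s7.png"); prof(a,b,z,bot.sense(),50,150)
E
```

```text
x' 0.09641119476043636 y' -0.00046278304189258053 z 0.07280680828304668 F [12.0964  1.2237 17.2931] grip 64.57330819219351 0.7133355031529687 9.2833
-53 19 [83.7 85.6 87.5]
-47 17 [83.8 85.6 87.4]
-41 42 [ 83.8  94.9 100.3]
-35 65 [ 85.1 100.6 107.8]
-29 51 [ 84.8 108.2 113.7]
-23 23 [110.3 112.8 138.7]
-17 31 [102.5 141.5 149. ]
-11 45 [ 85.1 138.  147.8]
-5 10 [ 66.2  68.7 143.1]
```

```bash
python3 - <<'E'
import cv2
a=cv2.imread("pics/s7.png")[130:220,300:420]; cv2.imwrite("pics/s7c.png",cv2.resize(a,(800,600),interpolation=cv2.INTER_CUBIC))
E
```

```text
(no output)
```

View pics/s7c.png

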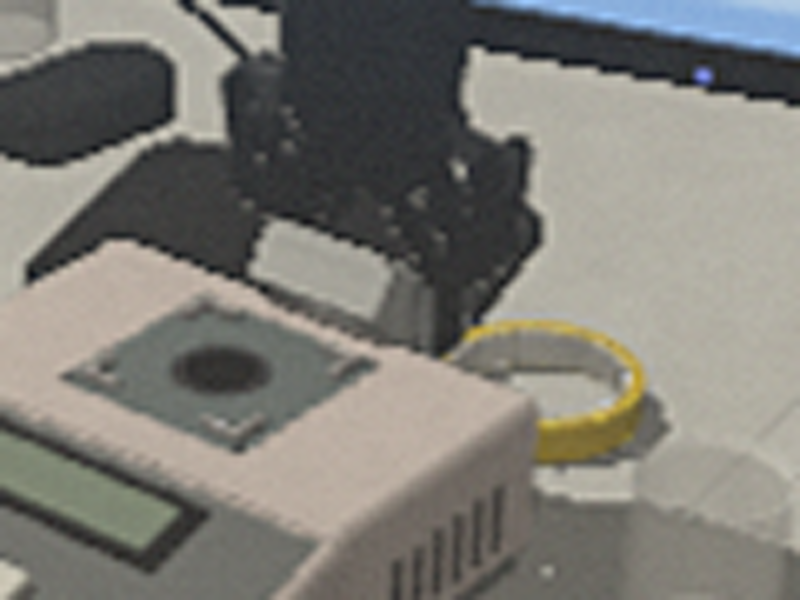

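Request:
apply_moves --pt "0.65 0.004 0 0.006 0" --pt "0.65 0.009 0 0.011 0" --pt "0.65 0.015 0 0.015 0" --pt "0.65 0.021 0 0.018 0" --pt "0.65 0.026 0 0.02 0" --pt "0.65 0.031 0 0.021 0" --pt "0.65 0.031 0 0.021 0"

```text
time_s: 9.92
tcp_pos: [0.6834, -0.032, 0.0693]
orientation: [180.0, 3.5, 173.9]
force: [29.1, 0.2, 27.2]
opening: 0.722
gripper_force: 68.8
```

```bash
python3 - <<'E'
from h import *
f,a,b,z=tilt("pics/s8.png"); prof(a,b,z,bot.sense(),50,150)
E
```

```text
x' 0.09544360380089163 y' -0.000532550315180595 z 0.06930063855718742 F [29.0548  0.2401 27.244 ] grip 68.80272774025798 0.7221290801831933 9.9167
-53 18 [84.1 85.5 88.6]
-47 14 [83.6 85.4 86.4]
-41 32 [ 84.2  87.6 102. ]
-35 63 [ 84.3  97.5 105.4]
-29 53 [ 85.1 104.8 110.4]
-23 55 [108.2 114.  148.1]
-17 53 [109.6 134.7 148. ]
-11 32 [ 73.5 133.5 143.7]
-5 4 [66.  68.4 70. ]
1 3 [63.7 64.4 65.7]
```

Request:
apply_moves --pt "0.65 -0.02 0 -0.015 0" --pt "0.65 -0.045 0 -0.03 0" --pt "0.7 -0.045 0 -0.03 0" --pt "0.71 -0.045 0 -0.03 0" --force 20

```text
time_s: 10.3
tcp_pos: [0.6816, -0.032, 0.0699]
orientation: [-180.0, 0.2, 174.0]
force: [3.2, -0.4, 5.7]
opening: 0.72
gripper_force: 67.0
```

```bash
python3 - <<'E'
from h import *
f,a,b,z=tilt("pics/s8.png"); prof(a,b,z,bot.sense(),50,150)
E
```

```text
x' 0.09365900530926956 y' -0.0007562998667656445 z 0.06994186262314228 F [ 3.2495 -0.4304  5.6794] grip 67.04556975513697 0.719854204495131 10.3
-53 13 [84.2 85.5 87.1]
-47 16 [84.1 85.5 86.5]
-41 18 [83.2 85.7 89.4]
-35 67 [ 84.8  99.6 105.6]
-29 50 [ 83.6 105.1 111.5]
-23 49 [ 85.5 111.9 116.3]
-17 43 [ 79.7 137.7 147.4]
-11 48 [126.7 136.4 148.2]
-5 19 [ 69.6 131.8 143.5]
1 7 [65.5 66.9 68.7]
```

Request:
apply_moves --pt "0.72 0 0 0 0" --pt "0.722 0 0 0 0" --force 20

```text
time_s: 10.52
tcp_pos: [0.6815, -0.0321, 0.0698]
orientation: [-180.0, 0.2, 174.0]
force: [5.9, -1.5, 3.6]
opening: 0.721
gripper_force: 24.1
```

Request:
apply_moves --pt "0.722 0.004 0 0.005 0" --pt "0.722 0.008 0 0.01 0" --pt "0.722 0.012 0 0.014 0" --pt "0.722 0.016 0 0.018 0" --pt "0.722 0.02 0 0.021 0" --pt "0.722 0.024 0 0.024 0" --pt "0.722 0.024 0 0.024 0"

```text
time_s: 11.1
tcp_pos: [0.682, -0.0322, 0.0675]
orientation: [-180.0, 2.0, 174.0]
force: [16.5, 0.0, 28.5]
opening: 0.727
gripper_force: 20.6
```

```bash
python3 - <<'E'
from h import *
f,a,b,z=tilt("pics/s8.png"); prof(a,b,z,bot.sense(),50,150)
E
```

```text
x' 0.09409163296174264 y' -0.0008205887548254282 z 0.06753914604122455 F [16.5212  0.0423 28.5345] grip 20.614964431151748 0.7267114348221586 11.1
-53 16 [83.4 85.8 88.2]
-47 18 [83.6 85.6 87.7]
-41 24 [ 83.3  86.3 102.5]
-35 63 [ 83.9  97.1 105.3]
-29 45 [ 83.9 104.4 109.6]
-23 55 [ 97.3 111.3 148.8]
-17 50 [109.4 131.5 148.6]
-11 53 [ 74.5 133.2 146.5]
-5 3 [67.6 69.3 69.4]
1 5 [62.7 65.4 67.9]
```

Request:
apply_moves --pt "0.722 -0.02 0 -0.03 0" --pt "0.718 -0.028 0 -0.06 0" --pt "0.718 -0.028 0 -0.1 0" --pt "0.718 -0.028 0 -0.148 0" --pt "0.718 -0.02 0 -0.148 0" --pt "0.718 0.04 0 -0.148 0" --pt "0.718 0.1 0 -0.148 0" --pt "0.718 0.142 0 -0.148 0" --pt "0.718 0.142 0 -0.148 0" --pt "0.718 0.142 0 -0.148 0"

```text
time_s: 11.98
tcp_pos: [0.5942, -0.0226, 0.1292]
orientation: [180.0, -0.3, 174.0]
force: [0.5, -1.0, -1.8]
opening: 0.725
gripper_force: 19.8
```

```bash
python3 - <<'E'
from h import *
f,a,b,z=tilt("pics/s9.png"); prof(a,b,z,bot.sense(),95,190)
p=onz(f,333.3,185.4,.084); print('window',p, (p[:2]-T0)@X_,(p[:2]-T0)@Y_)
a=f["color"][130:220,270:390]; cv2.imwrite("pics/s9c.png",cv2.resize(a,(800,600),interpolation=cv2.INTER_CUBIC))
E
```

```text
x' 0.005774277605423956 y' -0.0005126669855781689 z 0.1292406654764411 F [ 0.4769 -0.9883 -1.8143] grip 19.773416540119797 0.7253255348095278 11.9833
-41 8 [160.9 162.5 163.1]
-35 55 [154.4 162.7 167.2]
-29 52 [147.3 167.8 173.1]
-23 41 [140.5 172.4 176.5]
-17 29 [132.3 174.7 182. ]
-11 33 [120.4 128.9 189.5]
-5 51 [114.2 123.7 160.1]
1 8 [110.8 122.9 164.2]
window [ 0.5907 -0.0213  0.084 ] 0.0021969109167711623 0.00042304805678840306
```

View pics/s9c.png

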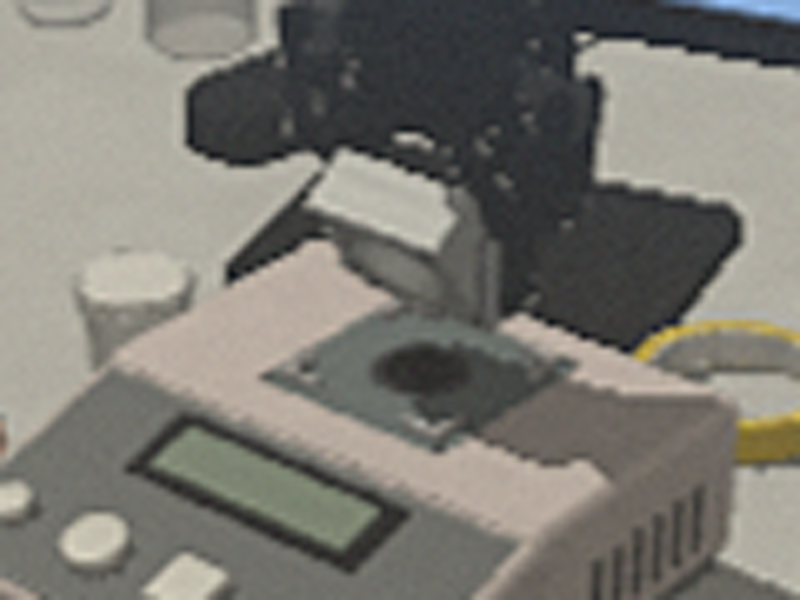

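Request:
apply_moves --pt "0.718 0 0 0.02 0" --pt "0.718 0 0 0.04 0" --pt "0.718 0 0 0.05 0" --pt "0.718 0 0 0.053 0" --pt "0.718 0 0 0.053 0"

```text
time_s: 12.45
tcp_pos: [0.5976, -0.0232, 0.1037]
orientation: [180.0, -0.1, 174.0]
force: [0.4, 0.5, -3.0]
opening: 0.725
gripper_force: 20.0
```

Request:
apply_moves --pt "0.718 0 0 0.003 0" --pt "0.718 0 0 0.004 0" --pt "0.718 0 0 0.004 0"

```text
time_s: 12.7
tcp_pos: [0.5982, -0.0232, 0.1032]
orientation: [180.0, 0.1, 174.0]
force: [-0.9, -0.2, -0.4]
opening: 0.721
gripper_force: 20.2
```

```bash
python3 - <<'E'
from h import *
f,a,b,z=tilt(); prof(a,b,z,bot.sense(),80,170)
E
```

```text
x' 0.00982900166720822 y' -0.0007209156915112837 z 0.10316398122023644 F [-0.8902 -0.1966 -0.3817] grip 20.242229704745114 0.7205528599788895 12.7
-53 21 [83.8 85.4 86.6]
-47 19 [84.2 85.8 87.7]
-41 16 [ 83.8  85.  135.9]
-35 70 [ 84.7 133.2 139.3]
-29 69 [ 84.4 138.8 143.4]
-23 66 [ 84.  143.3 149.2]
-17 60 [ 85.2 145.7 167.9]
-11 59 [ 85.1 101.2 169.3]
-5 69 [ 85.3  96.1 162.2]
1 17 [ 84.5  87.9 102.3]
```

Request:
apply_moves --pt "0.724 0 0 0 0" --pt "0.726 0 0 0 0" --pt "0.727 0 0 0 0"

```text
time_s: 13.0
tcp_pos: [0.598, -0.0232, 0.103]
orientation: [180.0, 0.0, 174.0]
force: [0.4, 0.0, 0.1]
opening: 0.727
gripper_force: 0.0
```

```bash
python3 - <<'E'
from h import *
f,a,b,z=tilt(); prof(a,b,z,bot.sense(),80,160)
E
```

```text
x' 0.009650268024188759 y' -0.0007143194307505889 z 0.10304469799285243 F [0.4063 0.0008 0.1145] grip 0.0 0.7267508186915055 13.0
-53 44 [ 83.9 118.1 125.1]
-47 93 [ 85.  124.7 133.7]
-41 70 [ 84.8 134.2 139.4]
-35 24 [ 84.6  86.  138.5]
-29 25 [ 83.8  85.4 135.1]
-23 24 [ 84.2  85.6 130.2]
-17 25 [ 84.3  86.1 126.6]
-11 21 [84.  85.7 87.6]
-5 8 [ 83.8  86.6 146.1]
49 5 [84.6 84.8 86.4]
```

Request:
apply_moves --pt "0.716 0 0 0 0" --pt "0.716 0 0 0 0" --force 20

```text
time_s: 13.22
tcp_pos: [0.598, -0.0232, 0.103]
orientation: [180.0, 0.0, 174.0]
force: [-0.5, 0.2, 0.9]
opening: 0.72
gripper_force: 21.4
```

```bash
python3 - <<'E'
from h import *
f,a,b,z=tilt(); prof(a,b,z,bot.sense(),80,160)
E
```

```text
x' 0.009622462520298747 y' -0.0007145583071994718 z 0.10302597141438213 F [-0.5214  0.2209  0.8547] grip 21.40173241496086 0.7202193377431213 13.2167
-53 28 [ 84.3 116.1 117.7]
-47 19 [115.5 117.  117.8]
-41 20 [114.2 115.8 117.1]
-35 16 [114.6 115.6 117.6]
-29 17 [114.  114.9 117.2]
-23 17 [113.4 114.5 115.9]
-17 22 [112.9 114.3 115.5]
-11 19 [112.4 113.8 158.2]
-5 17 [111.6 113.7 159.3]
1 9 [111.  112.5 113.4]
43 4 [85.3 86.2 86.6]
49 5 [83.6 85.4 86. ]
```

Request:
apply_moves --pt "0.716 0 0 -0.015 0" --pt "0.716 0 0 -0.024 0" --pt "0.716 -0.01 0 -0.024 0" --pt "0.716 -0.021 0 -0.024 0" --pt "0.716 -0.021 0 -0.024 0" --pt "0.716 -0.021 0 -0.012 0" --pt "0.716 -0.021 0 -0.006 0" --pt "0.716 -0.021 0 -0.006 0" --pt "0.722 -0.021 0 -0.006 0" --pt "0.725 -0.021 0 -0.006 0"

```text
time_s: 14.1
tcp_pos: [0.608, -0.0242, 0.1056]
orientation: [180.0, -0.0, 174.0]
force: [-0.6, 0.5, -1.5]
opening: 0.725
gripper_force: 3.1
```

Request:
apply_moves --pt "0.76 0 0 0 0" --pt "0.78 0 0 0 0" --pt "0.78 0 0 0 0"

```text
time_s: 14.35
tcp_pos: [0.6087, -0.0244, 0.1064]
orientation: [180.0, 0.1, 174.0]
force: [-0.2, -0.1, 0.2]
opening: 0.781
gripper_force: 0.0
```

```bash
python3 - <<'E'
from h import *
f,a,b,z=tilt("pics/s10.png"); prof(a,b,z,bot.sense(),80,160)
f,a,b,z=tilt("pics/t10.png","top"); prof(a,b,z,bot.sense(),80,160)
E
```

```text
x' 0.020351423219224996 y' -0.0007335240805544133 z 0.10640621500445076 F [-0.2248 -0.0811  0.2208] grip 0.0 0.7814324038278302 14.35
-53 24 [ 84.5 115.5 117.4]
-47 15 [113.7 115.8 117.1]
-41 19 [112.4 115.  115.8]
-35 17 [112.4 114.3 116. ]
-29 19 [113.2 114.1 115.6]
-23 12 [111.5 113.1 113.6]
-17 20 [111.2 112.6 113.7]
-11 18 [111.3 112.7 114. ]
-5 12 [110.8 111.5 112.9]
1 16 [109.1 111.2 112.4]
x' 0.020259085749164664 y' -0.0007341335779271043 z 0.1063359377666216 F [ 0.1987 -0.2295  0.2633] grip 0.0 0.7826174002431341 14.4
-53 48 [110.2 113.4 118.4]
-47 56 [109.7 113.  116.7]
-41 55 [109.6 113.  115.6]
-35 49 [109.8 112.4 115.1]
-29 50 [108.9 111.6 114.6]
-23 50 [108.4 111.5 114.2]
-17 33 [108.2 112.1 115.7]
-11 4 [109.  110.  110.6]
```

Request:
apply_moves --pt "0.78 0.01 0 0 0" --pt "0.78 0.01 0 0 0" --pt "0.716 0.01 0 0 0" --pt "0.716 0.01 0 0 0" --pt "0.716 0.01 0 0 0" --pt "0.716 0.01 0 -0.012 0" --pt "0.716 0.002 0 -0.016 0" --pt "0.716 -0.008 0 -0.016 0" --pt "0.716 -0.008 0 -0.016 0" --pt "0.716 -0.008 0 -0.004 0" --force 20

```text
time_s: 15.28
tcp_pos: [0.6138, -0.025, 0.1085]
orientation: [-180.0, 0.2, 174.0]
force: [0.3, 0.1, -1.4]
opening: 0.725
gripper_force: 21.9
```

Request:
apply_moves --pt "0.716 0 0 0.004 0" --pt "0.716 0 0 0.005 0" --pt "0.722 0 0 0.005 0" --pt "0.725 0 0 0.005 0" --pt "0.727 0 0 0.005 0" --pt "0.76 0 0 0.005 0" --pt "0.78 0 0 0.005 0"

```text
time_s: 15.87
tcp_pos: [0.6121, -0.0247, 0.105]
orientation: [180.0, -0.0, 174.0]
force: [1.1, -0.4, 0.9]
opening: 0.783
gripper_force: 0.0
```

```bash
python3 - <<'E'
from h import *
f,a,b,z=tilt("pics/s11.png"); prof(a,b,z,bot.sense(),80,160)
a=f["color"][130:220,270:390]; cv2.imwrite("pics/s11c.png",cv2.resize(a,(800,600),interpolation=cv2.INTER_CUBIC))
E
```

```text
x' 0.02376506716835804 y' -0.0006994496138081338 z 0.104990596065296 F [ 1.1281 -0.3912  0.8914] grip 0.0 0.7831469440752913 15.8667
-53 125 [ 85.4  99.5 112. ]
-47 23 [ 92.4 111.6 113.1]
-41 20 [109.8 111.5 113.2]
-35 18 [110.2 111.9 112.9]
-29 20 [110.8 111.9 113.4]
-23 16 [110.3 111.8 112.6]
-17 22 [109.5 111.4 113.3]
-11 16 [110.4 111.5 112.3]
-5 20 [110.1 111.5 112.8]
1 18 [110.3 111.9 114.3]
7 14 [109.7 111.4 112.9]
```

View pics/s11c.png

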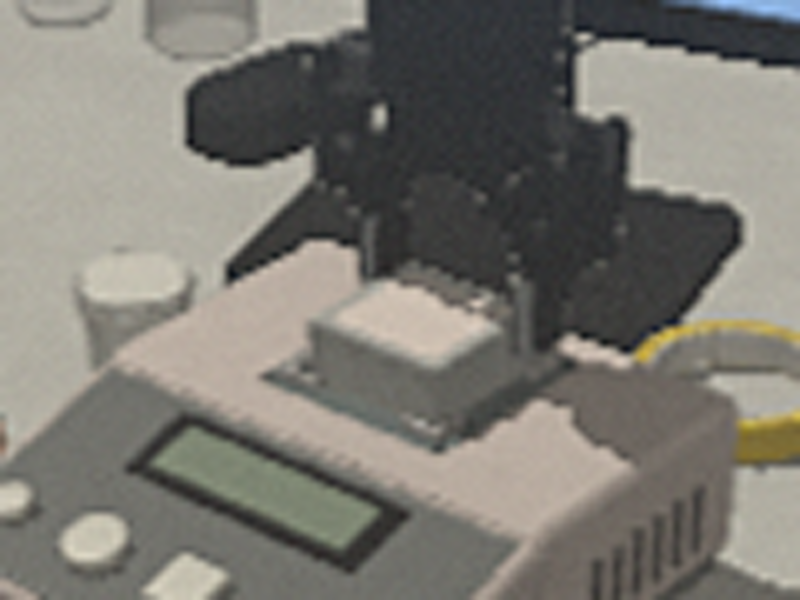

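Request:
apply_moves --pt "0.78 0.006 0 0 0" --pt "0.78 0.006 0 0 0" --pt "0.716 0.006 0 0 0" --pt "0.716 0.006 0 0 0" --pt "0.716 0.006 0 -0.001 0" --pt "0.716 0.018 0 -0.001 0" --pt "0.716 0.034 0 -0.003 0" --pt "0.716 0.04 0 -0.008 0" --pt "0.716 0.044 0 -0.013 0" --pt "0.716 0.048 0 -0.018 0" --force 20

```text
time_s: 16.75
tcp_pos: [0.5955, -0.023, 0.117]
orientation: [180.0, 1.0, 174.0]
force: [9.8, 0.1, 0.0]
opening: 0.72
gripper_force: 22.8
```

```bash
python3 - <<'E'
from h import *
f,a,b,z=tilt("pics/s12.png"); prof(a,b,z,bot.sense(),75,160)
E
```

```text
x' 0.007114145635072651 y' -0.0007693430897072575 z 0.11702426078720383 F [9.8118 0.0951 0.0322] grip 22.83220298588276 0.7202348317435575 16.75
-53 18 [84.1 86.1 87.8]
-47 50 [ 84.  103.5 113. ]
-41 112 [ 84.6  97.4 113. ]
-35 35 [ 85.1 112.8 116.1]
-29 26 [112.9 115.2 117.4]
-23 27 [114.5 117.2 118.8]
-17 23 [115.8 118.6 120.6]
-11 33 [117.  119.6 122.5]
-5 25 [118.9 121.  123.7]
1 25 [120.8 122.6 125.4]
7 24 [121.5 123.7 126. ]
13 19 [118.3 125.1 126.9]
19 3 [85.7 86.9 88.1]
31 4 [84.5 85.8 88.7]
49 4 [84.1 85.1 86.5]
```

Request:
apply_moves --pt "0.716 0.003 0 -0.007 0" --pt "0.716 0.007 0 -0.014 0" --pt "0.716 0.012 0 -0.022 0" --pt "0.716 0.017 0 -0.028 0" --pt "0.716 0.022 0 -0.034 0" --pt "0.716 0.028 0 -0.039 0" --pt "0.716 0.028 0 -0.039 0"

```text
time_s: 17.38
tcp_pos: [0.5729, -0.0205, 0.1338]
orientation: [180.0, -0.1, 174.0]
force: [0.5, 0.6, -1.5]
opening: 0.722
gripper_force: 22.4
```

```bash
python3 - <<'E'
from h import *
f,a,b,z=tilt("pics/s12.png"); prof(a,b,z,bot.sense(),75,180)
E
```

```text
x' -0.015641760615454685 y' -0.0006301763842953821 z 0.13379312636071705 F [ 0.5046  0.636  -1.5116] grip 22.360977083444595 0.7217128479062638 17.3833
-53 27 [79.1 81.5 82.9]
-47 35 [80.3 83.  85.6]
-41 64 [ 83.8 112.8 119.2]
-35 83 [ 84.9 106.9 121.8]
-29 73 [ 85.  119.6 124.7]
-23 58 [ 84.5 125.1 129.1]
-17 39 [ 85.1 129.6 132.3]
-11 35 [116.6 132.3 135.3]
-5 35 [132.2 134.9 139.1]
1 39 [ 85.9 138.6 141.5]
7 33 [117.2 142.  144.4]
13 24 [ 84.7 144.2 145.6]
19 5 [83.3 84.8 85.4]
25 8 [84.5 85.1 88.1]
31 5 [84.7 85.3 87.1]
37 9 [84.1 85.2 86.8]
43 9 [83.4 85.7 87. ]
49 6 [84.5 85.3 85.7]
55 9 [83.5 85.3 86.9]
```

Request:
apply_moves --pt "0.716 0 0 -0.03 0" --pt "0.716 -0.05 0 -0.032 0" --pt "0.716 -0.12 0 -0.032 0" --pt "0.716 -0.19 0 -0.032 0" --pt "0.716 -0.25 0 -0.032 0" --pt "0.716 -0.266 0 -0.032 0" --pt "0.716 -0.266 0 0 0" --pt "0.716 -0.266 0 0.05 0" --pt "0.716 -0.266 0 0.09 0" --pt "0.716 -0.266 0 0.099 0"

```text
time_s: 18.27
tcp_pos: [0.703, -0.0341, 0.0793]
orientation: [180.0, -0.6, 174.0]
force: [-1.1, -1.2, -3.8]
opening: 0.72
gripper_force: 22.4
```

Request:
apply_moves --pt "0.716 0.004 0 0 0" --pt "0.716 0.012 0 0 0" --pt "0.716 0.02 0 -0.005 0" --pt "0.716 0.03 0 -0.011 0" --pt "0.716 0.04 0 -0.018 0"

```text
time_s: 18.68
tcp_pos: [0.69, -0.0329, 0.0958]
orientation: [-180.0, 0.6, 174.0]
force: [6.4, -1.0, -3.4]
opening: 0.717
gripper_force: 21.8
```

```bash
python3 - <<'E'
from h import *
f,a,b,z=tilt("pics/s12.png"); prof(a,b,z,bot.sense(),50,160)
f,a,b,z=tilt("pics/t12.png","top"); prof(a,b,z,bot.sense(),50,160)
E
```

```text
x' 0.10218083645930053 y' -0.000712129399974828 z 0.09583345849800658 F [ 6.4116 -0.9883 -3.3888] grip 21.829790007323027 0.7173466469176779 18.6833
-53 15 [84.  85.3 87.1]
-47 20 [83.7 84.6 87.5]
-41 14 [83.8 84.8 86.8]
-29 7 [78.  79.5 82.9]
-23 35 [76.8 80.8 85.1]
-17 38 [ 80.3  85.4 152.1]
-11 60 [ 85.4  91.8 159.7]
-5 43 [ 90.7  95.2 155.1]
1 39 [ 94.3  99.1 101.8]
7 27 [ 97.3 103.1 107. ]
13 31 [103.  106.5 109.8]
x' 0.10144941403974987 y' -0.0007075763903237728 z 0.09683915539966775 F [ 4.17   -0.7807 -4.7726] grip 21.768129661213607 0.7185456925665908 18.7333
-53 49 [79.4 82.9 86.3]
-47 51 [79.3 83.4 86.9]
-41 44 [80.3 82.9 86.8]
-35 31 [73.6 80.2 84.6]
-29 56 [69.3 73.6 77.6]
-23 59 [73.2 78.2 83. ]
-17 58 [78.7 83.8 87.6]
-11 56 [83.9 87.6 91.5]
-5 21 [88.3 91.3 94.1]
```

Request:
apply_moves --pt "0.716 0.006 0 -0.004 0" --pt "0.716 0.012 0 -0.01 0" --pt "0.716 0.018 0 -0.017 0" --pt "0.716 0.024 0 -0.024 0" --pt "0.716 0.03 0 -0.03 0" --pt "0.716 0.037 0 -0.035 0" --pt "0.716 0.044 0 -0.04 0" --pt "0.716 0.05 0 -0.044 0"

```text
time_s: 19.45
tcp_pos: [0.6616, -0.0298, 0.1155]
orientation: [180.0, 0.0, 174.0]
force: [3.3, -0.5, -4.2]
opening: 0.718
gripper_force: 19.6
```

```bash
python3 - <<'E'
from h import *
f,a,b,z=tilt("pics/s12.png"); prof(a,b,z,bot.sense(),50,160)
f,a,b,z=tilt("pics/t12.png","top"); prof(a,b,z,bot.sense(),50,160)
E
```

```text
x' 0.07352775809298868 y' -0.0006598546422900889 z 0.1155262030184744 F [ 3.2877 -0.4887 -4.1978] grip 19.58294915386432 0.7176913873695039 19.45
-53 17 [84.7 85.7 88.3]
-47 18 [83.5 86.  86.7]
-41 21 [83.7 85.9 87.6]
-35 11 [83.3 85.5 88.5]
-29 20 [83.6 85.2 87.6]
-23 19 [82.9 85.4 86.9]
-17 18 [83.8 85.6 88.1]
-11 9 [82.7 84.4 86.2]
-5 35 [81.2 85.6 98.4]
1 112 [ 83.4  97.4 113.5]
7 101 [104.1 118.8 132.4]
13 26 [120.9 129.6 134. ]
19 8 [129.1 131.5 132.9]
25 6 [128.6 129.4 131.2]
31 3 [126.9 127.2 128.8]
x' 0.07305148240610454 y' -0.0006927924754404859 z 0.11589088706633004 F [ 3.3557 -0.9852 -4.4286] grip 19.532015919685364 0.726268666698116 19.5
-53 49 [80.2 83.5 86.8]
-47 47 [79.2 83.1 86.2]
-41 50 [79.8 83.1 85.5]
-35 50 [79.9 83.5 87.5]
-29 51 [80.9 83.4 87.6]
-23 49 [80.3 83.4 87.1]
-17 47 [79.4 83.  86.1]
-11 43 [78.4 82.7 86.8]
-5 49 [73.3 79.1 84. ]
1 8 [81.  88.  92.8]
```

Request:
apply_moves --pt "0.716 -0.006 0 -0.02 0" --pt "0.716 -0.006 0 -0.07 0" --pt "0.716 0 0 -0.08 0" --pt "0.716 0.05 0 -0.08 0" --pt "0.716 0.11 0 -0.08 0" --pt "0.716 0.15 0 -0.08 0" --pt "0.716 0.15 0 -0.08 0" --pt "0.716 0.15 0 -0.06 0" --pt "0.716 0.15 0 -0.046 0" --pt "0.716 0.15 0 -0.046 0"

```text
time_s: 20.38
tcp_pos: [0.5867, -0.0221, 0.1362]
orientation: [180.0, -0.2, 174.0]
force: [-0.2, -0.1, -1.9]
opening: 0.722
gripper_force: 19.6
```

```bash
python3 - <<'E'
from h import *
f,a,b,z=tilt("pics/s12.png"); prof(a,b,z,bot.sense(),75,180)
p=f["color"][130:220,270:390]; cv2.imwrite("pics/s13c.png",cv2.resize(p,(800,600),interpolation=cv2.INTER_CUBIC))
f,a,b,z=tilt("pics/t12.png","top"); prof(a,b,z,bot.sense(),75,180)
E
```

```text
x' -0.0017436245842284376 y' -0.0007455611509018961 z 0.13620225393545615 F [-0.2016 -0.0945 -1.8622] grip 19.61196631193161 0.7219099557677106 20.3833
-53 18 [83.5 85.2 86.4]
-47 20 [83.9 85.3 86.2]
-41 25 [84.7 85.7 87.2]
-35 16 [84.  85.3 87.2]
-29 19 [83.9 85.4 87.5]
-23 22 [84.  85.7 87.7]
-17 23 [83.5 85.5 88.2]
-11 28 [ 84.6  86.1 103.5]
-5 111 [ 85.3 101.2 117.4]
1 121 [ 85.9 120.7 135.5]
7 102 [126.5 141.7 152.8]
13 18 [144.2 152.1 153.7]
19 6 [150.5 151.5 152.4]
25 6 [149.2 149.7 150.5]
31 5 [146.5 147.2 147.4]
49 4 [85.6 86.2 87. ]
55 6 [83.9 85.7 86.7]
x' -0.0013440331436488135 y' -0.0007553530153149784 z 0.1367202113032169 F [-0.2721 -0.6237 -2.4101] grip 19.613735675811768 0.7218881289429856 20.4333
-53 50 [80.2 82.8 86.5]
-47 51 [79.9 83.1 86.7]
-41 47 [80.6 83.  87.5]
-35 51 [80.  82.8 87.6]
-29 47 [80.5 83.1 86.9]
-23 52 [80.4 83.3 87. ]
-17 47 [81.1 83.5 86.7]
-11 30 [80.9 83.4 86.1]
```

Request:
apply_moves --pt "0.716 0 0 0.006 0" --pt "0.716 0.004 0 0.011 0" --pt "0.716 0.009 0 0.015 0" --pt "0.716 0.014 0 0.018 0" --pt "0.716 0.019 0 0.021 0" --pt "0.716 0.024 0 0.023 0" --pt "0.716 0.026 0 0.024 0"

```text
time_s: 21.07
tcp_pos: [0.5777, -0.0212, 0.1293]
orientation: [-180.0, 0.5, 174.0]
force: [0.3, 0.1, 8.7]
opening: 0.719
gripper_force: 22.0
```

```bash
python3 - <<'E'
from h import *
f,a,b,z=tilt("pics/s12.png"); prof(a,b,z,bot.sense(),75,180)
E
```

```text
x' -0.010806046196373936 y' -0.0008100556553672018 z 0.12927460972428484 F [0.3231 0.0871 8.74  ] grip 21.96035385131836 0.7193847291001526 21.0667
-53 41 [79.2 83.8 86.1]
-47 21 [83.  85.6 87. ]
-41 21 [83.8 85.3 87.5]
-35 24 [83.1 84.8 86.9]
-29 20 [84.3 85.6 87.8]
-23 20 [83.5 85.8 88.2]
-17 20 [84.3 85.5 87.9]
-11 20 [83.7 85.6 86.4]
-5 23 [84.5 86.5 87.9]
1 101 [ 85.  100.3 127.1]
7 201 [ 90.1 124.5 148. ]
13 18 [142.2 148.1 149.5]
19 9 [146.9 148.1 149.5]
25 9 [146.8 147.9 150. ]
31 5 [146.7 147.9 148.2]
```

Request:
apply_moves --pt "0.716 0 0 -0.006 0" --pt "0.722 0 0 -0.007 0" --pt "0.726 0 0 -0.007 0" --pt "0.74 0 0 -0.007 0" --pt "0.78 0 0 -0.007 0" --pt "0.78 0 0 -0.007 0"

```text
time_s: 21.62
tcp_pos: [0.5745, -0.0208, 0.1296]
orientation: [180.0, -0.0, 174.0]
force: [0.6, -0.1, -0.1]
opening: 0.776
gripper_force: 0.0
```

```bash
python3 - <<'E'
from h import *
f,a,b,z=tilt("pics/s12.png"); prof(a,b,z,bot.sense(),75,180)
E
```

```text
x' -0.014043069435250856 y' -0.0007236256313346342 z 0.12959297970732098 F [ 0.6184 -0.1465 -0.1162] grip 0.0 0.7759498532600277 21.6167
-53 29 [78.6 81.  83.7]
-47 30 [80.7 83.4 86. ]
-41 27 [83.5 85.4 87. ]
-35 21 [83.2 85.3 86.8]
-29 21 [83.3 86.  87.5]
-23 17 [83.1 85.5 87.2]
-17 21 [84.1 85.2 87.4]
-11 21 [84.6 85.6 87.5]
-5 35 [ 84.   86.7 142.3]
1 289 [ 86.9 117.1 147. ]
7 27 [ 84.9 147.3 149.5]
13 18 [146.4 148.  149.9]
19 16 [146.6 148.5 150.1]
25 5 [147.3 147.7 148.7]
43 4 [83.5 85.6 86.2]
55 5 [84.4 87.  88. ]
```

Request:
apply_moves --pt "0.85 0 0 0 0" --pt "0.85 0 0 -0.02 0" --pt "0.85 -0.014 0 -0.037 0" --pt "0.85 -0.028 0 -0.037 0" --pt "0.85 -0.028 0 -0.037 0" --pt "0.716 -0.028 0 -0.037 0" --pt "0.716 -0.028 0 -0.037 0" --pt "0.716 -0.028 0 -0.037 0" --force 20

```text
time_s: 22.33
tcp_pos: [0.5884, -0.0222, 0.1483]
orientation: [180.0, 0.0, 174.0]
force: [1.4, 0.3, 2.4]
opening: 0.719
gripper_force: 18.9
```

```bash
python3 - <<'E'
from h import *
f,a,b,z=tilt("pics/s12.png"); prof(a,b,z,bot.sense(),75,180)
m=(z>95)&(z<135)&(a>-40)&(a<40)
for y in range(-50,51,5):
    k=m&(b>=y)&(b<y+5)
    if k.sum()>4: print(y,k.sum(),np.round(np.percentile(a[k],[5,50,95]),1))
E
```

```text
x' -4.998837252011477e-06 y' -0.0006958149553771674 z 0.14834552608358895 F [1.4263 0.2799 2.3628] grip 18.891635835170746 0.7193750547547819 22.3333
-53 17 [83.2 85.2 87.3]
-47 26 [84.  85.5 87.2]
-41 21 [83.4 85.5 87.4]
-35 21 [84.3 85.7 87.8]
-29 17 [83.7 85.4 87.6]
-23 20 [83.5 85.3 87.1]
-17 43 [ 84.3  87.2 133.7]
-11 289 [ 88.  117.9 146.8]
-5 22 [145.6 147.7 148.5]
1 15 [146.1 147.7 149.8]
7 15 [146.1 146.7 149. ]
13 12 [145.9 147.1 148.1]
31 3 [83.3 86.7 87. ]
43 3 [84.4 85.4 85.8]
49 5 [83.8 85.3 86.4]
55 9 [83.4 85.  86.1]
-35 79 [-11.8   0.   13.8]
-30 34 [-13.4 -11.3   9.2]
-25 25 [-13.7 -12.   -9. ]
-20 18 [-15.2 -11.7  -8.6]
-15 22 [-14.2 -12.4  -8.3]
-10 22 [-15.4 -11.5  -9.6]
-5 24 [-14.5 -12.6 -11. ]
0 16 [-13.2 -11.6 -10.1]
5 19 [-13.9 -12.5  -9.7]
10 21 [-13.9 -11.7 -10.5]
15 26 [-13.4 -12.5 -10. ]
20 18 [-15.  -12.   -9.8]
25 19 [-13.5 -12.4  -8.8]
30 7 [-11.9 -11.1  -8.5]
```

Request:
apply_moves --pt "0.716 0 0 -0.003 0" --pt "0.716 0.02 0 -0.003 0" --pt "0.716 0.04 0 -0.003 0" --pt "0.716 0.054 0 -0.003 0" --pt "0.716 0.068 0 -0.004 0" --pt "0.716 0.082 0 -0.005 0" --pt "0.716 0.094 0 -0.004 0" --pt "0.716 0.106 0 -0.002 0" --pt "0.716 0.118 0 0.001 0" --pt "0.716 0.128 0 0.004 0"

```text
time_s: 23.22
tcp_pos: [0.5242, -0.0155, 0.1464]
orientation: [180.0, 0.0, 174.0]
force: [3.2, -0.1, -2.1]
opening: 0.72
gripper_force: 17.1
```

```bash
python3 - <<'E'
from h import *
f,a,b,z=tilt("pics/s12.png"); prof(a,b,z,bot.sense(),75,180)
f,a,b,z=tilt("pics/t12.png","top"); prof(a,b,z,bot.sense(),75,180)
E
```

```text
x' -0.06455431886324887 y' -0.0007752932882489145 z 0.14636442047552312 F [ 3.2152 -0.0701 -2.1459] grip 17.068963944911957 0.7195266983762739 23.2167
-41 5 [75.2 75.4 75.8]
-35 11 [75.1 75.7 76.7]
-29 24 [75.2 76.8 78.8]
-23 25 [76.4 78.1 80.1]
-17 33 [77.1 79.7 82. ]
-11 23 [78.6 80.5 82.5]
-5 47 [ 79.3  83.2 140.2]
1 88 [ 80.1 133.3 142.8]
7 93 [ 82.  126.6 148.3]
13 70 [ 84.9 117.  152.5]
19 42 [ 84.2  95.9 149.7]
25 36 [ 84.1  86.3 100.6]
31 29 [84.5 86.3 93.4]
37 8 [84.5 85.2 87.5]
x' -0.06607265718006133 y' -0.0006999368336676238 z 0.14595739533208682 F [ 0.9686 -0.9571 -1.3871] grip 17.075397670269012 0.7200899939799226 23.2667
-35 7 [75.5 75.9 76.8]
-29 23 [75.2 76.6 78.6]
-23 31 [75.1 77.2 80.8]
-17 9 [75.8 76.7 80. ]
```

Request:
apply_moves --pt "0.716 0.01 0 0.003 0" --pt "0.716 0.019 0 0.007 0" --pt "0.716 0.028 0 0.012 0" --pt "0.716 0.036 0 0.017 0" --pt "0.716 0.043 0 0.022 0" --pt "0.716 0.049 0 0.027 0" --pt "0.716 0.049 0 0.027 0"

```text
time_s: 23.9
tcp_pos: [0.4986, -0.0127, 0.1322]
orientation: [180.0, -0.2, 174.0]
force: [-0.4, -0.3, 0.8]
opening: 0.719
gripper_force: 15.9
```

```bash
python3 - <<'E'
from h import *
f,a,b,z=tilt("pics/s12.png"); prof(a,b,z,bot.sense(),65,180)
E
```

```text
x' -0.09036620055392433 y' -0.000694856768189809 z 0.1321740796103997 F [-0.3773 -0.3036  0.7952] grip 15.925547070801258 0.7189040289080254 23.9
-53 16 [65.9 67.9 69.9]
-47 14 [66.3 69.3 71.7]
-41 8 [65.5 65.9 69.2]
-35 24 [65.1 66.4 69.3]
-29 21 [65.7 67.  70.6]
-23 32 [66.5 68.3 71.4]
-17 47 [67.5 71.4 75.4]
-11 24 [72.1 74.8 77.5]
-5 39 [73.4 76.  78.2]
1 79 [ 77.2 120.4 127.8]
7 88 [ 77.6 129.  140.2]
13 48 [ 78.9 132.6 141.3]
19 27 [ 79.4  80.5 138.8]
25 33 [80.  82.4 87. ]
31 32 [79.5 84.9 87. ]
37 26 [ 83.4  85.5 115.9]
43 16 [ 84.1  86.  123.4]
49 8 [ 85.5  85.8 108. ]
55 5 [ 92.1 118.8 119.8]
```

Request:
apply_moves --pt "0.716 -0.004 0 -0.02 0" --pt "0.716 -0.008 0 -0.034 0" --pt "0.716 -0.03 0 -0.034 0" --pt "0.716 -0.07 0 -0.034 0" --pt "0.716 -0.11 0 -0.034 0" --pt "0.716 -0.138 0 -0.034 0" --pt "0.716 -0.138 0 -0.034 0" --pt "0.716 -0.138 0 -0.02 0" --pt "0.716 -0.138 0 -0.008 0" --pt "0.716 -0.138 0 -0.002 0"

```text
time_s: 24.78
tcp_pos: [0.5669, -0.0198, 0.1321]
orientation: [180.0, -0.2, 174.0]
force: [-0.9, 0.5, -2.5]
opening: 0.715
gripper_force: 15.7
```

```bash
python3 - <<'E'
from h import *
f,a,b,z=tilt("pics/s12.png"); prof(a,b,z,bot.sense(),75,180)
f,a,b,z=tilt("pics/t12.png","top"); prof(a,b,z,bot.sense(),88,180)
E
```

```text
x' -0.021661267547090406 y' -0.0005931661618429647 z 0.13206565573049336 F [-0.8529  0.4638 -2.5345] grip 15.716742351651192 0.7151986689063767 24.7833
-53 22 [78.6 80.6 81.8]
-47 26 [78.9 80.7 83.5]
-41 34 [79.7 82.8 86.1]
-35 27 [82.7 85.1 87.4]
-29 21 [83.8 85.4 86.9]
-23 19 [84.1 85.5 87.9]
-17 20 [83.6 85.7 87.3]
-11 22 [84.  86.3 87.7]
-5 19 [84.1 86.4 92. ]
1 66 [ 85.1 120.9 128.4]
7 78 [ 84.5 129.1 138.7]
13 48 [ 84.4 109.4 140.9]
19 19 [84.9 87.  93.4]
25 20 [83.7 85.2 87.9]
31 15 [84.  85.6 87.9]
37 15 [84.3 85.6 87.2]
43 20 [83.6 85.4 89.2]
49 8 [ 83.8  85.8 119. ]
x' -0.021804476823745235 y' -0.0006046970918923676 z 0.131857775272343 F [ 0.2454 -0.1393 -2.8292] grip 15.697845742106438 0.7211315830029711 24.8333
-17 4 [88.1 88.3 90.1]
```

Request:
apply_moves --pt "0.716 0.001 0 0.005 0" --pt "0.716 0.003 0 0.01 0" --pt "0.716 0.006 0 0.016 0" --pt "0.716 0.01 0 0.022 0" --pt "0.716 0.014 0 0.028 0" --pt "0.716 0.017 0 0.033 0" --pt "0.716 0.019 0 0.038 0"

```text
time_s: 25.47
tcp_pos: [0.5589, -0.0191, 0.1148]
orientation: [180.0, -0.0, 174.0]
force: [-4.6, -0.1, 2.6]
opening: 0.717
gripper_force: 19.3
```

```bash
python3 - <<'E'
from h import *
f,a,b,z=tilt("pics/s12.png"); prof(a,b,z,bot.sense(),75,180)
f,a,b,z=tilt("pics/t12.png","top"); prof(a,b,z,bot.sense(),88,180)
E
```

```text
x' -0.029678221892866893 y' -0.0007184159446706595 z 0.11482187534339323 F [-4.599  -0.1272  2.6387] grip 19.26420897245407 0.7167121807654344 25.4667
-53 29 [77.8 80.  82.1]
-47 20 [77.9 80.8 82.6]
-41 27 [79.4 80.9 82.3]
-35 36 [79.3 82.8 86. ]
-29 28 [82.6 85.1 87.5]
-23 18 [84.8 85.7 87. ]
-17 27 [ 83.7  85.4 177.5]
-11 46 [ 83.7 128.1 178.9]
-5 25 [ 84.2  86.1 174.2]
1 49 [ 84.2 104.3 113.1]
7 114 [ 85.  113.5 126.4]
13 29 [ 83.5  86.5 126.4]
19 20 [ 84.6  86.1 123.5]
25 8 [ 84.4  86.7 122.6]
31 4 [ 83.8 102.4 120.4]
37 7 [ 83.3 111.6 117.5]
43 8 [106.5 110.7 115.5]
49 4 [108.9 114.1 116. ]
x' -0.029890854173518406 y' -0.0006945382323030317 z 0.11426238631885943 F [-3.5319 -0.4065  3.4094] grip 19.356954395771027 0.7228600879317247 25.5167
```

Request:
apply_moves --pt "0.716 0 0 -0.008 0" --pt "0.716 0.008 0 -0.008 0" --pt "0.716 0.016 0 -0.006 0" --pt "0.716 0.017 0 0.003 0" --pt "0.716 0.018 0 0.009 0" --pt "0.716 0.018 0 0.014 0" --pt "0.716 0.018 0 0.018 0" --pt "0.716 0.018 0 0.02 0"

```text
time_s: 26.23
tcp_pos: [0.5503, -0.0182, 0.1045]
orientation: [180.0, -0.0, 174.0]
force: [-3.2, 0.7, 2.3]
opening: 0.716
gripper_force: 20.5
```

```bash
python3 - <<'E'
from h import *
f,a,b,z=tilt("pics/s12.png"); prof(a,b,z,bot.sense(),75,180)
f,a,b,z=tilt("pics/t12.png","top"); prof(a,b,z,bot.sense(),88,180,28)
E
```

```text
x' -0.03829240524993296 y' -0.000698718163005598 z 0.10451646968760424 F [-3.194   0.6691  2.2655] grip 20.469586215913296 0.7161825372993006 26.2333
-53 32 [76.2 78.1 80.6]
-47 28 [76.3 78.8 81.8]
-41 25 [77.9 80.2 82.7]
-35 24 [78.7 80.6 82.4]
-29 26 [79.7 80.9 82.9]
-23 37 [80.  83.9 87.5]
-17 52 [ 84.  164.7 177.8]
-11 61 [ 84.9 166.7 178.3]
-5 28 [ 84.   86.  167.5]
1 26 [ 84.1  86.5 104.3]
7 129 [ 85.1 102.3 116.2]
13 24 [ 84.8 115.8 117.5]
19 7 [114.2 115.3 116.6]
31 5 [105.5 111.6 114.9]
37 4 [107.2 111.5 113.9]
43 11 [ 98.3 103.4 109.7]
55 3 [110.3 110.7 112.1]
x' -0.03822864080651314 y' -0.0006995285730941502 z 0.10447688173183123 F [-2.7996 -0.1267  2.6006] grip 20.458079986274242 0.7137168884651783 26.2833
```

Request:
apply_moves --pt "0.716 0.005 0 0 0" --pt "0.716 0.01 0 0 0" --pt "0.716 0.013 0 0 0" --pt "0.716 0.013 0 0.003 0" --pt "0.716 0.013 0 0.004 0"

```text
time_s: 26.75
tcp_pos: [0.5444, -0.0177, 0.1039]
orientation: [-180.0, 0.1, 174.0]
force: [-3.6, -0.4, 10.3]
opening: 0.724
gripper_force: 21.1
```

```bash
python3 - <<'E'
from h import *
f,a,b,z=tilt("pics/s12.png"); prof(a,b,z,bot.sense(),80,130)
E
```

```text
x' -0.04424718121294279 y' -0.0007987333134978963 z 0.10392480988923876 F [-3.5838 -0.3824 10.2702] grip 21.09545588493347 0.7236940530094732 26.75
-41 9 [80.2 80.9 82.3]
-35 16 [80.  81.4 82.5]
-29 20 [80.2 81.2 82.8]
-23 14 [80.3 81.2 83.9]
-17 35 [80.3 84.  86.6]
-11 22 [83.9 85.4 86.8]
-5 25 [83.6 85.4 87.5]
1 30 [ 84.9  86.8 112.4]
7 117 [ 84.5 101.1 116.2]
13 18 [ 84.2 115.5 117.1]
19 6 [113.8 114.7 116. ]
25 3 [113.8 115.6 116.3]
31 5 [108.7 113.  114.3]
37 8 [100.5 104.4 111. ]
43 9 [ 97.5 105.2 111.3]
```

Request:
apply_moves --pt "0.72 0 0 -0.003 0" --pt "0.723 0 0 -0.003 0" --pt "0.725 0 0 -0.003 0" --pt "0.727 0 0 -0.003 0" --pt "0.74 0 0 -0.003 0" --pt "0.8 0 0 -0.003 0" --pt "0.8 0 0 -0.003 0"

```text
time_s: 27.38
tcp_pos: [0.5439, -0.0175, 0.1041]
orientation: [180.0, -0.0, 174.0]
force: [-0.5, -0.4, 0.3]
opening: 0.799
gripper_force: 0.0
```

```bash
python3 - <<'E'
from h import *
f,a,b,z=tilt("pics/s12.png"); prof(a,b,z,bot.sense(),80,130)
E
```

```text
x' -0.044794208408829896 y' -0.0007144567468679926 z 0.10409533348522854 F [-0.4759 -0.4026  0.2738] grip 0.0 0.7994241740814823 27.3833
-35 20 [80.1 80.8 82.4]
-29 14 [80.3 81.2 82.7]
-23 24 [80.1 81.1 84.9]
-17 34 [80.8 84.  87.2]
-11 20 [83.  85.3 86.7]
-5 24 [84.  85.2 87.9]
1 29 [ 84.2  86.  107.3]
7 138 [ 85.5 102.6 116.3]
13 17 [ 84.9 115.7 117. ]
19 6 [114.3 115.4 116.7]
31 4 [110.1 113.2 115.1]
37 9 [101.5 108.2 113.5]
43 12 [ 98.1 104.5 111.4]
49 4 [95.4 96.6 98.3]
55 3 [108.7 112.4 113.5]
```

Request:
apply_moves --pt "0.9 0 0 -0.008 0" --pt "0.9 -0.03 0 -0.01 0" --pt "0.9 -0.07 0 -0.01 0" --pt "0.9 -0.08 0 -0.01 0" --pt "0.9 -0.08 0 -0.004 0" --pt "0.9 -0.08 0 0 0" --pt "0.716 -0.08 0 0 0" --pt "0.716 -0.08 0 0 0" --pt "0.716 -0.08 0 0 0" --pt "0.716 -0.08 0 0 0" --force 20

```text
time_s: 28.27
tcp_pos: [0.583, -0.0216, 0.1039]
orientation: [180.0, -0.1, 174.0]
force: [0.2, 0.1, -2.3]
opening: 0.723
gripper_force: 22.4
```

Request:
apply_moves --pt "0.716 0 0 -0.008 0" --pt "0.716 0 0 -0.012 0" --pt "0.716 -0.007 0 -0.012 0" --pt "0.716 -0.015 0 -0.012 0" --pt "0.716 -0.015 0 -0.012 0" --pt "0.716 -0.015 0 -0.006 0" --pt "0.716 -0.015 0 -0.002 0"

```text
time_s: 28.85
tcp_pos: [0.5912, -0.0225, 0.1049]
orientation: [180.0, -0.0, 174.0]
force: [-0.6, -0.4, -3.2]
opening: 0.723
gripper_force: 22.6
```

```bash
python3 - <<'E'
from h import *
f,a,b,z=tilt("pics/s12.png"); prof(a,b,z,bot.sense(),80,130)
E
```

```text
x' 0.0028362203953274535 y' -0.0007074865415260887 z 0.10486599372239444 F [-0.648  -0.4278 -3.1745] grip 22.58856240659952 0.7228572118113467 28.85
-53 26 [83.2 85.5 87.1]
-47 20 [83.8 85.1 87.2]
-41 21 [83.4 85.5 87. ]
-35 55 [ 84.2  93.7 112.3]
-29 126 [ 85.3 105.4 117.9]
-23 22 [ 83.5 116.4 118. ]
-17 9 [115.1 116.1 117.5]
-11 6 [113.5 114.9 116.9]
-5 4 [107.7 110.9 114.7]
1 7 [104.2 108.7 115.9]
7 11 [100.2 108.8 114.4]
13 25 [ 97.2 103.3 114.4]
19 40 [ 96.6 107.4 114.7]
25 18 [ 96.8 112.4 114.2]
31 5 [112.2 112.7 113.4]
```

Request:
apply_moves --pt "0.716 0 0 0.003 0" --pt "0.716 0 0 0.006 0" --pt "0.716 0 0 0.009 0" --pt "0.716 0 0 0.012 0" --pt "0.716 0 0 0.014 0"

```text
time_s: 29.32
tcp_pos: [0.5899, -0.0223, 0.1008]
orientation: [-180.0, -0.1, 174.0]
force: [-10.1, 0.9, 22.1]
opening: 0.724
gripper_force: 26.0
```

```bash
python3 - <<'E'
from h import *
f,a,b,z=tilt("pics/s12.png"); prof(a,b,z,bot.sense(),80,130)
E
```

```text
x' 0.0014873874628157783 y' -0.0006946427946064826 z 0.10083716630779108 F [-10.079    0.9493  22.053 ] grip 25.950515773147345 0.7242410023787579 29.3167
-53 19 [84.4 85.  86.7]
-47 21 [83.6 84.9 86.8]
-41 24 [84.1 85.6 87.4]
-35 58 [ 85.1  96.4 111.6]
-29 95 [ 86.9 100.6 112.2]
-23 16 [110.4 111.8 112.9]
-17 9 [110.2 111.5 112.8]
-11 7 [105.4 111.  112.9]
-5 6 [102.1 110.3 112.5]
1 11 [ 94.7 104.5 111.6]
7 21 [ 94.7 103.  110.8]
13 28 [ 93.4 101.9 112.4]
19 43 [ 95.6 105.3 112.4]
25 14 [106.5 111.5 113.1]
31 5 [109.8 110.6 111.2]
```

Request:
apply_moves --pt "0.718 0 0 -0.003 0" --pt "0.722 0 0 -0.005 0" --pt "0.725 0 0 -0.005 0" --pt "0.727 0 0 -0.005 0" --pt "0.74 0 0 -0.005 0" --pt "0.9 0 0 -0.005 0" --pt "0.95 0 0 -0.005 0" --pt "0.95 0 0 -0.06 0" --pt "0.95 0 0 -0.14 0" --pt "0.95 0 0 -0.18 0"

```text
time_s: 30.2
tcp_pos: [0.5929, -0.0227, 0.1917]
orientation: [-180.0, 0.3, 174.0]
force: [0.6, -0.4, 0.5]
opening: 0.952
gripper_force: 0.0
```

Request:
apply_moves --pt "0.5 0.05 0 0 0" --pt "0 0.12 0 0 0" --pt "0 0.2 0 0 0" --pt "0 0.27 0 0 0" --pt "0 0.3 0 0 0" --pt "0 0.3 0 0 0" --pt "0 0.3 0 0 0"

```text
time_s: 30.78
tcp_pos: [0.4423, -0.0069, 0.1889]
orientation: [-180.0, 0.1, 174.0]
force: [0.9, -0.2, 0.1]
opening: 0.002
gripper_force: 0.0
```

```bash
python3 - <<'E'
from h import *
f,a,b,z=tilt("pics/s14.png")
p=f["color"][130:220,280:400]; p1=cv2.resize(p,(400,300),interpolation=cv2.INTER_CUBIC)
m=(z>106)&(z<118)&(abs(a)<50)&(abs(b)<50)
print('scene',cv2.minAreaRect(np.stack([a[m],b[m]],1).astype(np.float32)))
for x in range(-40,45,8):
    k=m&(a>=x)&(a<x+8)
    if k.sum()>3: print(x+4,np.round(np.median(z[k]),1))
for y in range(-40,45,8):
    k=m&(b>=y)&(b<y+8)
    if k.sum()>3: print('y',y+4,np.round(np.median(z[k]),1))
f,a,b,z=tilt("pics/t14.png","top")
m=(z>104)&(z<118)&(abs(a)<50)&(abs(b)<50)
print('top',m.sum(),cv2.minAreaRect(np.stack([a[m],b[m]],1).astype(np.float32)))
p2=cv2.resize(f["color"][145:235,250:370],(400,300),interpolation=cv2.INTER_CUBIC)
cv2.imwrite("pics/both.png",np.hstack([p1,p2]))
p=inst(K0,-.006,-.010); inc([*p,.095],174)
E
```

```text
x' -0.14689081887030697 y' -0.0007808297882784524 z 0.1888532476589918 F [ 0.9078 -0.2061  0.1338] grip 0.0 0.0022318513077312133 30.7833
scene ((1.8448238372802734, -1.1204681396484375), (66.41309356689453, 67.0727310180664), 1.306317687034607)
-28 110.6
-20 111.2
-12 111.3
-4 110.5
4 110.6
12 111.3
20 111.9
28 111.4
36 110.8
y -36 111.7
y -28 111.2
y -20 111.2
y -12 110.9
y -4 110.8
y 4 111.2
y 12 110.5
y 20 111.0
y 28 111.3
x' -0.14568828341816514 y' -0.0008891302597321596 z 0.18890647968446966 F [-0.2677 -0.5023  0.0744] grip 0.0 0.0016061402030556067 30.8333
top 524 ((2.0900821685791016, 0.24340057373046875), (62.70072555541992, 61.91621017456055), 0.44606372714042664)
inc [ 0.0161 -0.0181  0.1875] turn 0.00022438940898841152 yaw now 174.0192848491537
```

View pics/both.png

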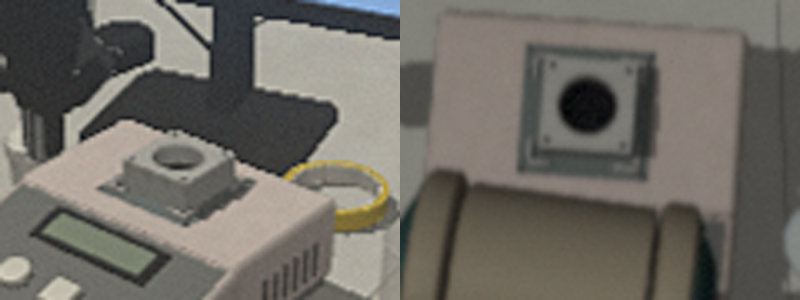

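Request:
apply_moves --pt "0 0.016 -0.018 0 0" --pt "0 0.016 -0.018 0.06 0" --pt "0 0.016 -0.018 0.12 0" --pt "0 0.016 -0.018 0.17 0" --pt "0 0.016 -0.018 0.188 0" --pt "0 0.016 -0.018 0.188 0" --pt "0 0.016 -0.018 0.2 0" --pt "0 0.016 -0.018 0.212 0" --pt "0 0.016 -0.018 0.22 0" --pt "0 0.016 -0.018 0.222 0"

```text
time_s: 31.72
tcp_pos: [0.4351, -0.0154, 0.078]
orientation: [-180.0, 0.2, 174.0]
force: [1.2, 0.4, 4.7]
opening: 0.001
gripper_force: 2.0
```

Request:
apply_moves --pt "0 0 0 0.002 0" --pt "0 0 0 0.003 0" --pt "0 0 0 0.004 0" --pt "0 0 0 0.004 0"

```text
time_s: 32.05
tcp_pos: [0.4353, -0.0154, 0.077]
orientation: [-180.0, 0.3, 174.0]
force: [0.8, -1.4, 9.9]
opening: -0.004
gripper_force: 4.8
```

Request:
apply_moves --pt "0 0 0 -0.044 0" --pt "0 0 -0.002 -0.044 0" --pt "0 0 -0.07 -0.044 0" --pt "0 0 -0.12 -0.044 0" --pt "0 0 -0.12 -0.044 0" --pt "0 0 -0.12 -0.044 0" --pt "0 0 -0.12 -0.02 0" --pt "0 0 -0.12 -0.01 0" --pt "0 0 -0.12 -0.003 0" --pt "0 0 -0.12 0 0"

```text
time_s: 32.88
tcp_pos: [0.4272, -0.074, 0.076]
orientation: [180.0, -0.0, 174.1]
force: [-4.4, 1.1, 22.9]
opening: 0.003
gripper_force: 11.6
```

Request:
apply_moves --pt "0 0 0 0 0" --pt "0 0 0 0.001 0"

```text
time_s: 33.05
tcp_pos: [0.4271, -0.074, 0.0761]
orientation: [180.0, 0.0, 174.1]
force: [-4.0, 1.5, 19.8]
opening: 0.001
gripper_force: 9.6
```

Request:
apply_moves --pt "0 0 0 -0.04 0" --pt "0 0 0 -0.1 0" --pt "0 0 0 -0.18 0" --pt "0 0 0 -0.24 0" --pt "0 0 0 -0.24 0" --pt "0 0 0 -0.24 0"

```text
time_s: 33.55
tcp_pos: [0.4278, -0.0744, 0.1962]
orientation: [-180.0, 0.2, 174.1]
force: [-1.0, 0.6, -0.6]
opening: 0.0
gripper_force: 0.0
```

```bash
python3 - <<'E'
from h import *
f,a,b,z=tilt("pics/t15.png","top")
m=(z>104)&(z<118)&(abs(a)<50)&(abs(b)<50)
print('top',m.sum(),np.median(z[m]),cv2.minAreaRect(np.stack([a[m],b[m]],1).astype(np.float32)))
for t in ["petri_dish","sample_cup","beaker"]:
    for r in bot.place_of("top",t)[:1]: print(t,r["conf"],r["at"][0]*640,r["at"][1]*400)
E
```

```text
x' -0.1542928660568639 y' -0.06937045314262175 z 0.19618747534186548 F [-1.0446  0.5573 -0.6127] grip 0.0 0.00016980145580987218 33.55
top 527 109.59071611377036 ((2.010486602783203, 0.298919677734375), (62.59392547607422, 61.87123489379883), 0.050863832235336304)
petri_dish 0.61 375.424 218.8
beaker 0.67 380.79999999999995 163.12
```

```bash
python3 -c "
from plant import bot
print(bot.job_done())"
```

```text
the job is handed in; nothing more can be done
None
```

The job is handed in at about 33.6 s. Calibrate and zero were pressed first, then the block was turned over so it lies flat, pocket up, between the locators, then span and store were pressed. On the way the block once fell about 50° back onto its pocket side; the last set-down was gentle. I never moved near the dish, cup or beaker; the final view showed the dish and beaker in place but did not pick up the cup.

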